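Free the gas filler of the flambe hob and hold its cap off

TASK

The hob is off and its gas must be topped up: without lifting it, slide the copper pan from the orange cooking ring across the glass until its base is inside the white resting ring, so that the handle no longer hangs over the gas filler. Then unscrew the red filler cap - gas fittings come with left-hand or right-hand thread and this one is unmarked, so try it one way and, if it only tightens, the other - and lift it off. Finish while holding the cap in the gripper, at least 10 cm above the worktop and touching nothing else, so that the refill can be put in; leave everything else on the worktop where it is.

Things in the scene. Friction and masses are not known exactly. Their poses are not given: they have to be found in the camera images.
- hob: Flambe hob let into the trolley top: black ceramic glass 300 (x) x 560 (y) mm in a steel frame, its flat top 8 mm above the worktop. Origin: centre, at worktop height; its x axis points away from the cook. Two small steel control knobs (30 mm dia, standing 16 mm above the glass) at x = -122, y = +-30 mm in its frame. All fixed.
- cook_ring: Orange double ring printed on the glass, 200 mm outer diameter: the cooking position, where the pan stands at the start, on the left or the right half of the hob. Origin: ring centre on the glass top. Axes as the hob's.
- rest_ring: White single ring with a white centre dot printed on the glass, 200 mm outer diameter: the resting position, on the other half of the hob, 270 mm from the cooking ring. Origin: ring centre on the glass top.
- pan: Round copper saute pan, base 144 mm and rim 176 mm dia, 55 mm high, 0.5 to 0.9 kg. Origin: centre of its underside. A straight dark steel handle, 16 mm wide and 11 mm deep with flat sides, leaves the rim along the pan's own -x, centred above y = 0: its centre line is 46 mm above the underside where it meets the rim (x = -85 mm) and climbs at 15 degrees to 88 mm at its end (x = -242 mm).
- pan_grip (a point): A good place to pinch the pan's handle from above: on the handle's centre line, 125 mm from the pan's centre and 56 mm above its underside. The handle's length runs along the point's x axis.
- filler: Brass gas filler screwed to the worktop in front of the cooking ring, under the pan's handle at the start: flange 68 mm dia, 4 mm thick; neck 24 mm high. Origin: centre of its underside, on the worktop. Under the cap it has a coarse three-start quick thread, right-hand or left-hand (equally likely, not to be told from outside; climbs about 3.6 mm per radian). Fixed.
- cap: Red plastic screw cap on the filler, closed tight at the start: 54 mm dia, 22 mm high, 0.12 kg, with a straight grip bar across its top, 46 mm long (along the cap's x axis), 12 mm wide (along its y axis), 20 mm tall, its top 42 mm above the cap's origin. Origin: centre of the cap's lower rim, 7 mm above the worktop when screwed on.
- cap_bar (a point): Centre of the cap's grip bar, 32 mm above the cap's origin. How the cap turns: the tightening way it stops within 5 degrees; the loosening way it turns easily, climbing about 4 mm, is free 65 degrees from tight and lifts straight off anywhere from 65 to 95 degrees (a stop at 99). Before 60 degrees it cannot be pulled off.
- lighter: Bystander: stick lighter lying on the worktop in front of the middle of the hob, black grip 105 x 22 x 18 mm and a thin steel tube 65 mm long along its +x. Origin: where tube and grip meet, on the worktop.
- pepper_mill: Bystander: wooden pepper mill, 56 mm dia, 194 mm tall. Origin: centre of its underside.
- liqueur: Bystander: amber glass bottle, 72 mm dia, 235 mm tall. Origin: centre of its underside.
- ramekin: Bystander: small white bowl, 84 mm dia, 40 mm high. Origin: centre of its underside.
- spoon: Bystander: steel serving spoon, 200 mm long, lying on the worktop along its x axis. Origin: under its middle.
- plates: Bystander: stack of five white dessert plates, 170 mm dia, 43 mm high. Origin: centre of its underside.
- gas_can: Bystander: blue and silver gas refill can, 66 mm dia, 190 mm tall. Origin: centre of its underside.
There are look-alikes about, which are no part of the job. There is more than one size of the cap; the job needs the middle-sized.

How it is judged (in metres and radians):
On the way, in this order (a step that is already met when the one before it is completed fails the run):
1. the pan has been slid into the white ring and stands still there, the cap still on the filler (horizontal distance between pan and rest_ring below 0.03 m and height (world z) of pan below 0.012 m and linear speed of pan below 0.02 m/s and z of cap in the frame of filler below 0.015 m), for 0.2 s.
2. the cap has been unscrewed and lifted clear of the filler in the gripper (z of cap in the frame of filler above 0.035 m and contact force between the fingers and cap above 1 N), for 0.2 s.
At the end, for the whole second after the job is handed in: The gripper holds the cap still, its lower rim at least 100 mm above the worktop and touching neither the filler nor any other thing; the pan stands flat and still on the glass, its centre within 30 mm of the white ring's centre (its whole base inside the ring) (height (world z) of cap above 0.1 m and contact force between the fingers and cap above 2 N and linear speed of cap below 0.03 m/s and contact force between cap and filler below 0.1 N and contact force between cap and pan below 0.1 N and contact force between cap and hob below 0.1 N and contact force between cap and liqueur below 0.1 N and contact force between cap and pepper_mill below 0.1 N and contact force between cap and gas_can below 0.1 N and horizontal distance between pan and rest_ring below 0.03 m and height (world z) of pan below 0.012 m and angle between pan's own z axis and vertical below 0.05 rad and linear speed of pan below 0.02 m/s); the arm keeps its last pose, push and grip.
It fails at once if the pan is lifted (its underside's centre more than 8 mm off the glass) or tipped by more than 7 degrees (height (world z) of pan above 0.016 m or angle between pan's own z axis and vertical above 0.12 rad).
It fails at once if a bystander is pushed 30 mm or more (distance of any of lighter, pepper_mill, liqueur, ramekin, spoon, plates, gas_can from where it was at the start of the episode above 0.03 m).
It also fails if it takes over 61 s, if anything falls off the work surface, if the arm or the gripper's body presses on something with over 40 N, if the wrist force passes 120 N, or if a joint passes its speed limit or range.

ROBOT

A 6-joint arm with a two-finger parallel gripper is mounted at the origin on the work surface. World frame = base frame: x ahead of the robot, y to its left, z up, the work surface at z = 0. Lengths are in mm, angles in rad, forces in N, time in s.
With the tool pointing down it reaches from about 350 to 850 mm from the base axis. Payload 8.1 kg.
Tool frame: the origin (TCP) lies midway between the tips of the shut fingers; the grasp point (between the pads) lies 19 mm behind it (ctrl.pinch_z is the distance from the TCP to the grasp point, in mm); z points along the fingers, x is the direction in which the jaws open and shut, and the axes are right-handed (so a half turn about z gives the same grasp; the last joint's range is limited). The gripper opens to 85 mm and grips with 20 to 120 N. Pads are 22 mm wide; open, the fingers measure 114 mm over their backs; the gripper's body (76 mm by 85 mm) begins 54 mm behind the grasp point. The pads swing forward as they close: fully open they stand 13 mm farther back than shut.
Start: joints at [-1.275, 0.13, 1.488, -0, 1.523, -0.085], TCP at [223.018, -557.017, 197.492] pointing down, gripper open.
Joint ranges: [-2.96, 2.96], [-0.89, 2.26], [0.02, 2.5], [-1.34, 4.48], [0, 2.73], [-2.66, 2.66]. Speed limits (rad/s): [2.39, 2.39, 2.79, 3.14, 3.14, 3.14].

INTERFACE

Orientations are given as a rotation vector (axis times angle).
In Python, from cell import status, grab_frame, ctrl gives the robot as it stands.
- The arm moves only by the tool drive_tool, never from a script. Its argument "increments" is a list that holds one entry, the list of rows, each a list of 5 numbers: the shift along the world's x, y, z as a fraction of full scale, then the turn about the world's z as a fraction of full scale, then the gripper's target within -1 to 1 (shut at 1, half-way at 0, fully open at -1). A call has 1 to 20 rows; each row is the pose to reach, as a shift and turn from the pose commanded when the call began; what a row does not reach only later rows make up. Full scale, the value 1, is 12 cm for a shift and 45 degrees for a turn. A row lasts 1/12 s, in which the tool goes at most 41.7 mm and 7.16 degrees, less where a joint would pass 70% of its speed; a pose out of reach is approached as far as the arm can. A call with a number of a shift or a turn outside -1 to 1 is refused whole. A call with a gripper value outside its range is refused whole. The fingers move at their own pace and stop on an object; "squeeze" is the grip in N (left out, the last holds). Time passes only in rows, so rows that repeat a pose let the fingers close. It gives the time, the measured TCP pose, the force and the opening at its end, in the units of the state.
- status.get_obs(): the state, without advancing time (a new reading comes with each control period).
- grab_frame(name): name is "scene" or "side" or "wrist"; returns a dict with "color" (400x640x3 uint8, red, green, blue), "vertical_fov" (degrees; the focal length in pixels is half the picture's height over the tangent of half this angle, whatever the lens; pixels are square), "cx", "cy" (the principal point, pixels), "extrinsics" (4x4, takes a point from camera to world coordinates). Camera axes: x right, y up, looking along -z (the intrinsics and any distortion apply to the point x, -y, -z); pixel columns grow to the right and rows downward; lengths in mm; the calibration is good to about 2 mm. A picture is of the moment at which its call begins. There is no depth.
- ctrl.finish_job(): hands the job in, once; it reports no verdict.
The state is a dict: "time": time; "joints": joint angles; "joint_vel": joint speeds; "joint_efforts": joint torques, N m; "tool_pos": TCP position; "ee_rot": TCP orientation; "contact_force": force on the tool from outside, world axes, zero at the start; "moment": the same for the moment, N m; "grip_width": finger opening in mm.
Only numpy, scipy, OpenCV 4.12 (cv2) and the standard library are available. Lean on these libraries where they do the work, as an engineer would, in place of code of your own. Each camera call takes 0.05 s, during which the arm holds its last target.

## Working session

There is one attempt and no reset: what is moved stays moved. The work goes in short steps, Python scripts to look and compute and a tool call to move; the robot and the scene stay as the last step left them, time stands still between calls to the robot, and variables do not carry over. Pictures are saved under pics/ and viewed, and the job is handed in when it is done.

Besides the shell and the picture viewer there is one more tool, called after "Emit:" as name(argument=value, ...) on one line, values as JSON. drive_tool: Moves the arm, as the interface text tells. Shift numbers are shares of 12 cm and turn numbers shares of 45 degrees, none past 1 either way. Its arguments: {"type":"object","properties":{"increments":{"type":"array"},"squeeze":{"type":"number"}},"required":["increments"]}

```bash
mkdir -p pics; ls; python3 - <<'E'
from cell import status, grab_frame, ctrl
import cv2
print(status.get_obs())
for n in ["scene","side","wrist"]:
    f=grab_frame(n); cv2.imwrite(f"pics/{n}0.png",f["color"][:,:,::-1]); print(n,f["vertical_fov"],f["cx"],f["cy"],f["extrinsics"].tolist() if hasattr(f["extrinsics"],'tolist') else f["extrinsics"],[k for k in f if k!='color'])
print([k for k in dir(ctrl) if k[0]!='_'],ctrl.pinch_z)
E
```

```text
pics
{'time': 0.0, 'joints': array([-1.27538589e+00,  1.31174693e-01,  1.48927975e+00, -1.19689556e-05,
        1.52301728e+00, -8.54151677e-02]), 'joint_vel': array([-3.76627881e-04,  5.42798104e-04,  5.84554086e-05, -1.97271510e-03,
        3.26283143e-04,  1.08102479e-03]), 'joint_efforts': array([-8.16123211e-04, -5.69395566e+01, -5.00554097e+01, -4.14234119e-04,
        1.42987934e-02,  1.15494583e-05]), 'tool_pos': array([ 222.83873748, -556.41579228,  196.43616388]), 'ee_rot': array([-2.60075953e+00,  1.76019350e+00,  2.30532507e-03]), 'contact_force': array([-1.25083489,  0.11199503,  0.03348852]), 'moment': array([4.03166124e-02, 1.28942206e-02, 9.46434463e-05]), 'grip_width': 85.11506828151909}
scene 50.93220579982307 318.6611024579884 201.2392322232274 [[-0.5912162188958464, -0.7031972901464656, 0.39493917714651483, 1016.6974220421947], [0.8064673717446169, -0.5102365153901092, 0.29877931098703747, 383.7252768878635], [-0.00858841229963806, 0.495148734718394, 0.8687657737738895, 1166.2978341232028], [0.0, 0.0, 0.0, 1.0]] ['vertical_fov', 'cx', 'cy', 'extrinsics']
side 45.60792578567741 318.7117239190607 199.48296945843964 [[-0.9823658366891428, 0.11426916405305629, -0.14798621913089022, 315.70046503672194], [-0.18608319267120382, -0.6744951396812017, 0.7144433861067844, 905.1005082809738], [-0.01817713704992554, 0.7293825228870321, 0.6838645531065463, 951.4943042342172], [0.0, 0.0, 0.0, 1.0]] ['vertical_fov', 'cx', 'cy', 'extrinsics']
wrist 69.55320445532568 318.35924765621166 197.64160843324507 [[0.3709063466438429, 0.8947803975466738, 0.24858906288397334, 285.8938060642294], [-0.9286679595759665, 0.3579679175431602, 0.09713285163539043, -532.0338195548364], [-0.0020743375634248635, -0.26688388894054244, 0.9637264585698806, 372.9666949124152], [0.0, 0.0, 0.0, 1.0]] ['vertical_fov', 'cx', 'cy', 'extrinsics']
['PlanningError', 'finish_job', 'pinch_z'] 18.700000000000003
```

View pics/scene0.png

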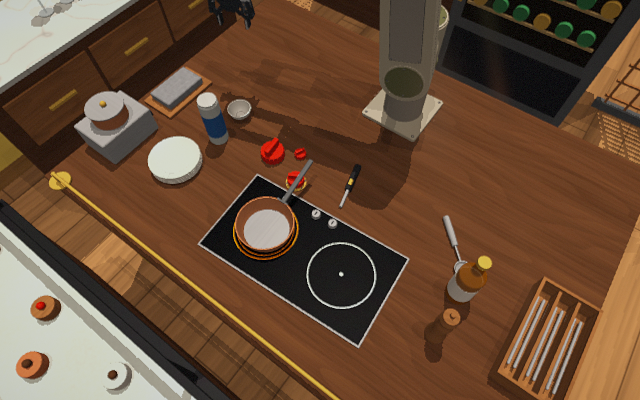

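View pics/side0.png

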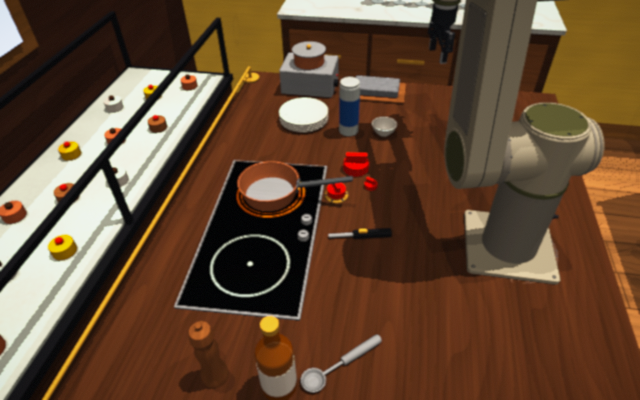

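View pics/wrist0.png

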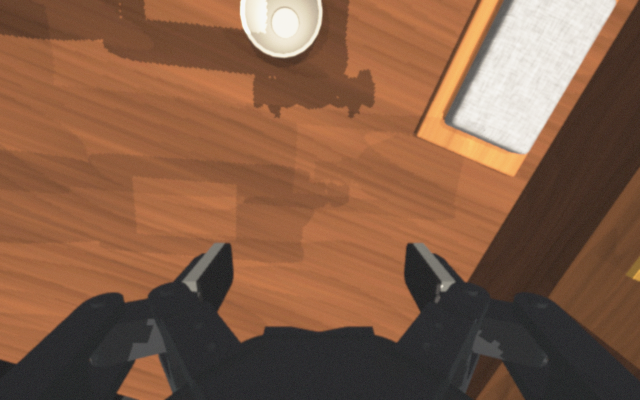

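Scene view: the pan is at about (266,228), its handle runs up to (311,162), the capped filler is at (296,182), the white ring dot is at (341,274), and two decoy red caps are at (272,152) and (300,154). The side view agrees. Next I'll measure.

```bash
cat > h.py <<'E'
import numpy as np, cv2
from cell import status, grab_frame, ctrl
def cam(n):
    f=grab_frame(n); f['f']=200/np.tan(np.radians(f['vertical_fov']/2)); f['E']=np.array(f['extrinsics']); return f
def ray(f,u,v):
    d=np.array([(u-f['cx'])/f['f'],-(v-f['cy'])/f['f'],-1.]); return f['E'][:3,3],f['E'][:3,:3]@d
def plane(f,u,v,z):
    o,d=ray(f,u,v); return (o+d*(z-o[2])/d[2]).round(1)
def proj(f,p):
    c=f['E'][:3,:3].T@(np.array(p,float)-f['E'][:3,3]); return np.array([f['cx']+f['f']*c[0]/-c[2], f['cy']-f['f']*c[1]/-c[2]]).round(1)
def tri(f1,p1,f2,p2):
    o1,d1=ray(f1,*p1);o2,d2=ray(f2,*p2)
    s=np.linalg.lstsq(np.c_[d1,-d2],o2-o1,rcond=None)[0]
    a=o1+s[0]*d1;b=o2+s[1]*d2; return ((a+b)/2).round(1),round(float(np.linalg.norm(a-b)),1)
def crop(f,x0,y0,x1,y1,name,k=4):
    im=f['color'][y0:y1,x0:x1,::-1]; cv2.imwrite('pics/'+name,cv2.resize(im,None,fx=k,fy=k,interpolation=cv2.INTER_CUBIC))
E
python3 - <<'E'
from h import *
for n,box in (("scene",(190,130,390,280)),("side",(190,140,390,290))):
    f=cam(n); crop(f,*box,n+"1.png")
    hsv=cv2.cvtColor(f['color'],cv2.COLOR_RGB2HSV)
    w=((hsv[...,1]<70)&(hsv[...,2]>150)).astype('uint8')
    nn,l,s,c=cv2.connectedComponentsWithStats(w)
    for i in range(1,nn):
        x,y=c[i]
        if (190<x<400 and 150<y<350): 
            print(n,'white',s[i].tolist(),c[i].round(1),plane(f,*c[i],8))
    r=((hsv[...,1]>190)&(hsv[...,2]>90)&((hsv[...,0]<6)|(hsv[...,0]>174))).astype('uint8')
    nn,l,s,c=cv2.connectedComponentsWithStats(r)
    for i in range(1,nn):
        if s[i][4]>10 : print(n,'red',s[i].tolist(),c[i].round(1),plane(f,*c[i],29))
E
```

```text
scene white [200, 160, 1, 1, 1] [200. 160.] [ 596.1 -433.3    8. ]
scene white [198, 174, 211, 174, 688] [314.7 271.9] [687.  115.4   8. ]
scene white [298, 175, 1, 1, 1] [298. 175.] [ 449.9 -128.5    8. ]
scene white [264, 178, 8, 5, 11] [267.4 179.7] [ 523.4 -198.5    8. ]
scene white [273, 183, 14, 8, 19] [279.6 186.6] [ 520.4 -149.5    8. ]
scene white [340, 190, 8, 17, 41] [343.7 197.8] [433.1  42.4   8. ]
scene white [292, 194, 3, 2, 4] [293.2 194.2] [517.2 -95.8   8. ]
scene white [300, 198, 15, 9, 19] [307.3 202. ] [513.6 -42.3   8. ]
scene white [244, 210, 46, 39, 1405] [265.9 228.9] [663.8 -87.8   8. ]
scene white [312, 210, 8, 7, 37] [315.6 213.1] [530.2   2.8   8. ]
scene white [329, 219, 8, 7, 37] [332.2 222.3] [526.   63.5   8. ]
scene white [307, 242, 69, 67, 330] [341.7 276.7] [652.9 186.8   8. ]
scene white [339, 272, 4, 4, 13] [340.6 273.6] [647. 179.   8.]
scene red [260, 138, 25, 27, 488] [272.4 151.6] [ 436.3 -245.8   29. ]
scene red [294, 147, 12, 13, 118] [299.8 153.1] [ 387.6 -167.7   29. ]
scene red [287, 171, 13, 15, 102] [292.  176.5] [ 476.  -131.5   29. ]
[... 1761 characters left out ...]
 ] [728.3 332.2   8. ]
side white [211, 309, 28, 4, 38] [224.7 310.6] [665.6 328.1   8. ]
side white [240, 312, 29, 4, 45] [254.1 313.4] [595.8 323.6   8. ]
side white [342, 335, 39, 27, 277] [361.6 347.8] [340.3 366.7   8. ]
side red [153, 116, 5, 4, 18] [155.2 117.5] [1160.3 -376.5   29. ]
side red [64, 142, 5, 5, 16] [ 66.3 143.8] [1385.  -183.1   29. ]
side red [343, 152, 27, 25, 564] [355.9 163.2] [ 432.7 -238.2   29. ]
side red [364, 176, 14, 15, 148] [370.3 183.2] [ 379.1 -152.4   29. ]
side red [326, 182, 20, 17, 255] [336.  189.9] [ 473.5 -106.8   29. ]
side red [60, 184, 7, 7, 34] [ 63.1 186.9] [1272.1   14.4   29. ]
side red [56, 238, 6, 6, 30] [ 58.5 240.5] [1161.4  210.9   29. ]
```

View crops.

View pics/scene1.png

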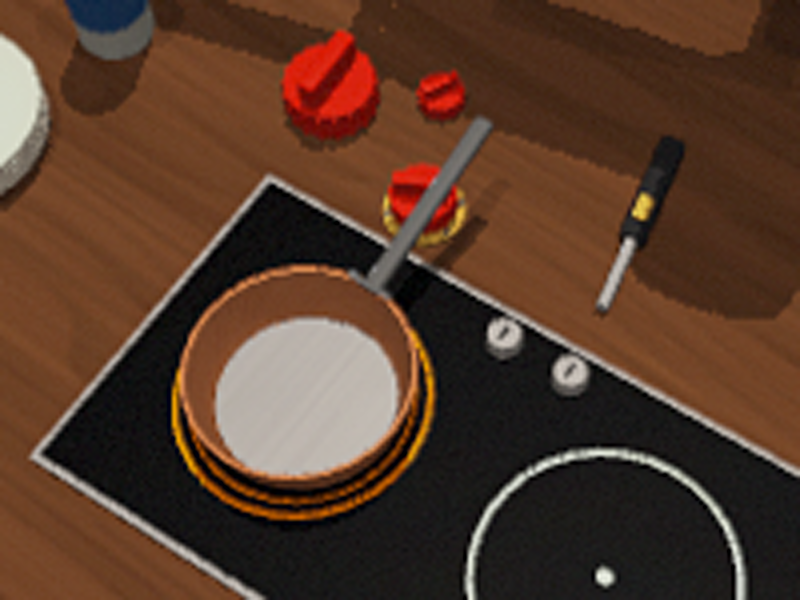

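View pics/side1.png

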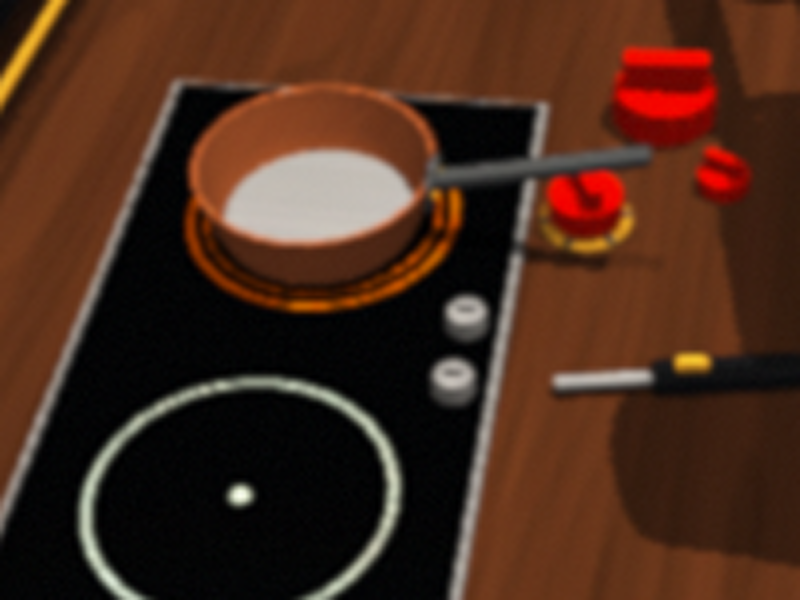

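```bash
python3 - <<'E'
from h import *
a=cam("scene");b=cam("side")
def t(n,p,q):
    P=(190+p[0]/4,130+p[1]/4);Q=(190+q[0]/4,140+q[1]/4); print(n,*tri(a,P,b,Q)); return P,Q
t('end',(486,123),(648,153)); t('root',(372,285),(430,178))
P,Q=t('rimc',(300,375),(313,164)); print(plane(a,*P,63),plane(b,*Q,63))
t('dot',(604,576),(239,494)); t('k1',(506,331),(467,309)); t('k2',(571,369),(454,373))
P,Q=t('corner',(268,178),(545,104))
t('barL',(396,180),(575,178)); 
# flange
P,Q=t('flange',(425,210),(588,217)); print(plane(a,*P,4),plane(b,*Q,4))
# rim mask copper: fit ellipse? copper color
for n,f in (('scene',a),('side',b)):
    hsv=cv2.cvtColor(f['color'],cv2.COLOR_RGB2HSV)
    m=((hsv[...,0]>22)&(hsv[...,0]<30)&(hsv[...,1]>150)&(hsv[...,2]>120)).astype('uint8')
    x0=280 if n=='scene' else 320
    print(n, [c.round(1).tolist()+[int(s[4])]+s[:4].tolist() for s,c in zip(*cv2.connectedComponentsWithStats(m)[2:]) if s[4]>5 and 270<c[0]<350 and 160<c[1]<215])
crop(a,270,150,330,200,'sc2.png',12); crop(b,310,165,370,215,'sd2.png',12)
E
```

```text
end [426.3 -88.1  95.9] 0.2
root [578.9 -82.8  58. ] 5.7
rimc [667.  -81.1  57.1] 0.6
[669.1 -78.3  63. ] [664.6 -74.9  63. ]
dot [648.1 181.5   7.8] 2.4
k1 [535.   10.4  23.9] 2.0
k2 [531.7  69.4  22.6] 1.7
corner [ 526.  -241.6    3.2] 0.8
barL [ 481.3 -138.8   26.8] 11.9
flange [ 472.6 -118.8    0.8] 0.9
[ 474.5 -117.     4. ] [ 471.8 -115.9    4. ]
scene [[319.5, 199.3, 255586, 0, 0, 640, 400]]
side [[319.9, 199.4, 255424, 0, 0, 640, 400]]
```

```bash
true
```

```text
(no output)
```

View pics/sc2.png

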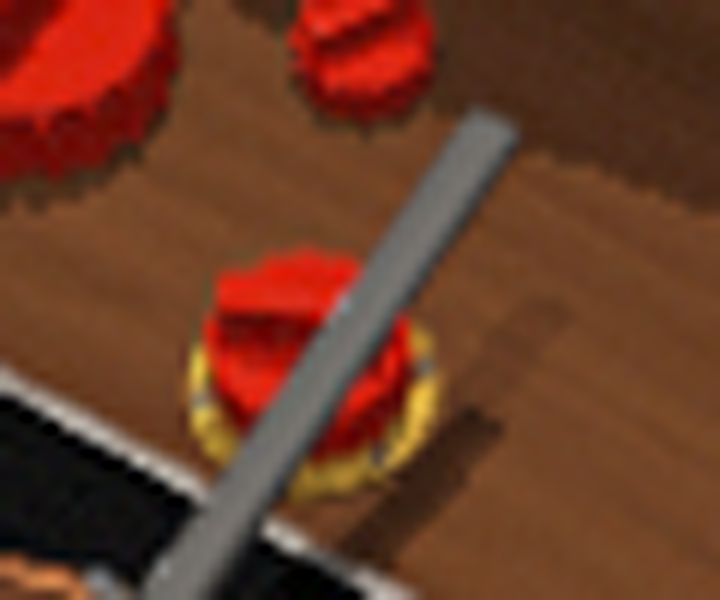

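View pics/sd2.png

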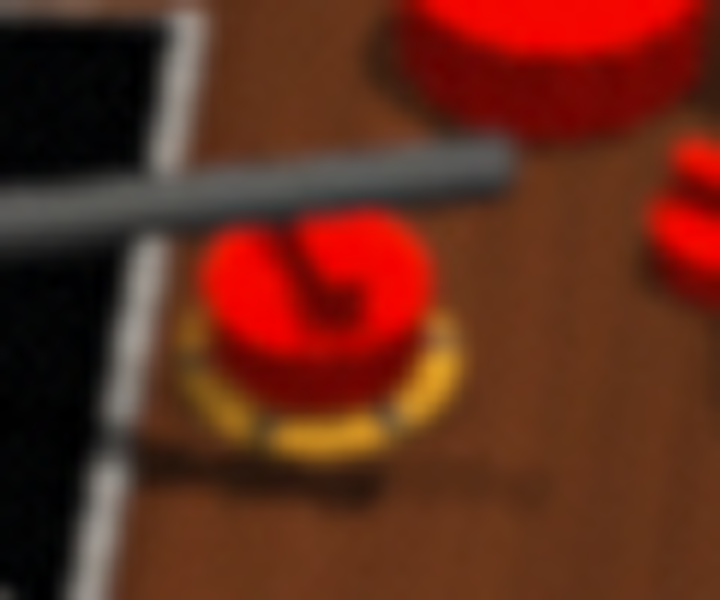

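The handle end triangulates to (426,-88,96) and the pan centre to about (668,-79). That is 242 mm apart, which matches the spec. The white dot is at (648,181,8), also as expected. Pan yaw is about 2°, so the grip point is about (543,-84,64). I'll raise the arm and go over there.

Emit:
drive_tool(increments=[[[0,0,0.33,0,-1],[0,0,0.67,0,-1],[0,0,0.9,0,-1],[0.2,0.3,0.9,-0.1,-1],[0.45,0.6,0.9,-0.2,-1],[0.7,0.9,0.9,-0.3,-1],[0.85,1,0.9,-0.438,-1],[0.85,1,0.9,-0.438,-1]]])

```text
time: 1.02
tool_pos: [329.1, -433.2, 306.2]
ee_rot: [-2.255, 2.184, -0.002]
contact_force: [-0.5, 0.3, -0.5]
grip_width: 85.4
```

```bash
python3 - <<'E'
from h import *
a=cam("scene");b=cam("side")
print('can',plane(a,217,140,0),plane(b,349,134,0)); print('mill',plane(a,437,345,0),plane(b,210,380,0)); print('bottle',plane(a,460,295,0),plane(b,277,388,0))
E
```

```text
can [ 496.5 -450.7    0. ] [ 480.4 -428.1    0. ]
mill [657.2 499.3   0. ] [643.1 491.3   0. ]
bottle [497.9 486.5   0. ] [500.7 483.1   0. ]
```

Emit:
drive_tool(increments=[[[0.2,0.33,0,0,-1],[0.4,0.67,0,0,-1],[0.6,1,0,0,-1]]])

```text
time: 1.37
tool_pos: [388.7, -330.0, 305.2]
ee_rot: [2.26, -2.182, -0.001]
contact_force: [0.6, -0.2, -0.3]
grip_width: 85.5
```

Emit:
drive_tool(increments=[[[0.2,0.33,0,0,-1],[0.4,0.67,0,0,-1],[0.6,1,0,0,-1]]])

```text
time: 1.62
tool_pos: [453.7, -222.2, 305.5]
ee_rot: [2.261, -2.18, 0.001]
contact_force: [-0.2, -0.2, -0.1]
grip_width: 85.4
```

Emit:
drive_tool(increments=[[[0.2,0.33,-0.3,0,-1],[0.4,0.67,-0.6,0,-1],[0.6,0.94,-0.9,0,-1],[0.6,0.94,-1,0,-1],[0.6,0.94,-1,0,-1],[0.6,0.94,-1,0,-1],[0.6,0.94,-1,0,-1]]])

```text
time: 2.2
tool_pos: [525.0, -110.8, 185.3]
ee_rot: [2.262, -2.178, -0.002]
contact_force: [0.6, -0.3, -0.1]
grip_width: 84.9
```

```bash
python3 - <<'E'
from h import *
o=status.get_obs(); print(o['tool_pos'],o['ee_rot'],o['joints'])
w=cam("wrist"); crop(w,0,0,640,400,'w3.png',1)
for p in [(543,-84,64),(579,-83,55),(426,-88,96)]: print(proj(w,p))
E
```

```text
[ 524.99672156 -110.83882511  185.31231851] [ 2.26179876e+00 -2.17823855e+00 -1.69564041e-03] [-3.03022463e-01 -3.35922691e-02  1.67973064e+00 -8.21471749e-04
  1.49707123e+00  1.23020006e+00]
[293.  166.2]
[293.2 130.4]
[292.7 282.6]
```

View pics/w3.png

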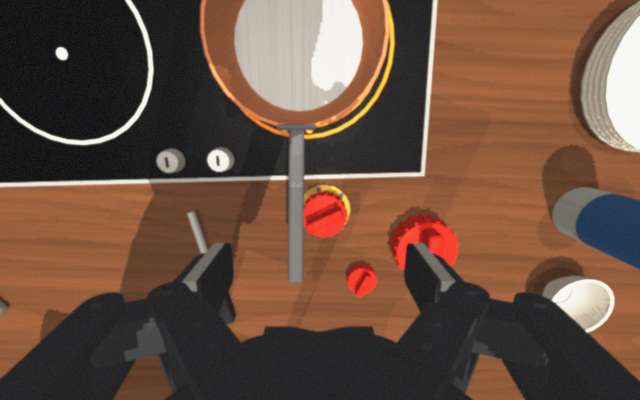

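The wrist view shows the handle along column 296, vertical in the image, so the yaw is aligned; I predicted column 293, so y ≈ -87. The filler cap is at (324,212). I'll go down astride the handle.

Emit:
drive_tool(increments=[[[0.15,0.2,0,0,-1],[0.15,0.2,-0.3,0,-1],[0.15,0.2,-0.6,0,-1],[0.15,0.2,-0.75,0,-1],[0.15,0.2,-0.75,0,-1],[0.15,0.2,-0.75,0,-1]]])

```text
time: 2.75
tool_pos: [543.7, -87.5, 96.8]
ee_rot: [-2.26, 2.182, -0.001]
contact_force: [-0.2, 0.0, 0.8]
grip_width: 85.2
```

```bash
python3 - <<'E'
from h import *
o=status.get_obs(); print(o['tool_pos'],o['contact_force'])
w=cam("wrist"); crop(w,0,0,640,400,'w4.png',1)
E
```

```text
[543.68041524 -87.47184677  96.82262103] [-0.19698152  0.02914635  0.84559431]
```

View pics/w4.png

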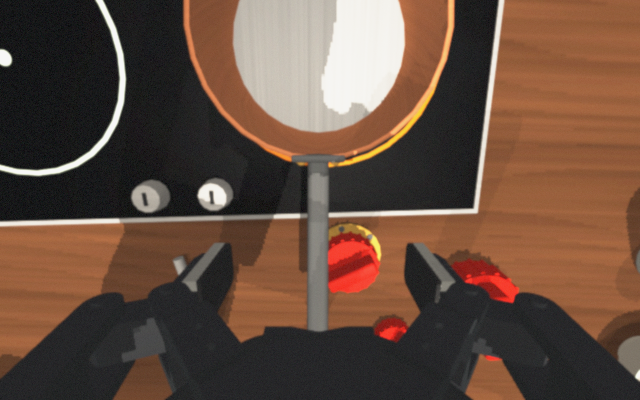

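The handle is centred between the fingers (column 318). I'll go down and close.

Emit:
drive_tool(increments=[[[0,0,-0.2,0,-1],[0,0,-0.4,0,-1],[0,0,-0.43,0,-1],[0,0,-0.43,0,-1],[0,0,-0.43,0,0.2],[0,0,-0.43,0,0.6],[0,0,-0.43,0,1],[0,0,-0.43,0,1],[0,0,-0.43,0,1],[0,0,-0.43,0,1],[0,0,-0.43,0,1],[0,0,-0.43,0,1]]], squeeze=60)

```text
time: 3.8
tool_pos: [543.5, -85.8, 43.9]
ee_rot: [2.262, -2.18, -0.0]
contact_force: [-1.2, 0.4, 0.6]
grip_width: 0.2
```

```bash
python3 - <<'E'
from h import *
o=status.get_obs(); print(o['tool_pos'],o['grip_width'])
a=cam("side"); crop(a,230,130,390,250,'sd5.png',5)
w=cam("scene"); crop(w,220,130,380,250,'sc5.png',5)
E
```

```text
[543.5052461  -85.7523963   43.85229323] 0.1716926107780664
```

View pics/sd5.png

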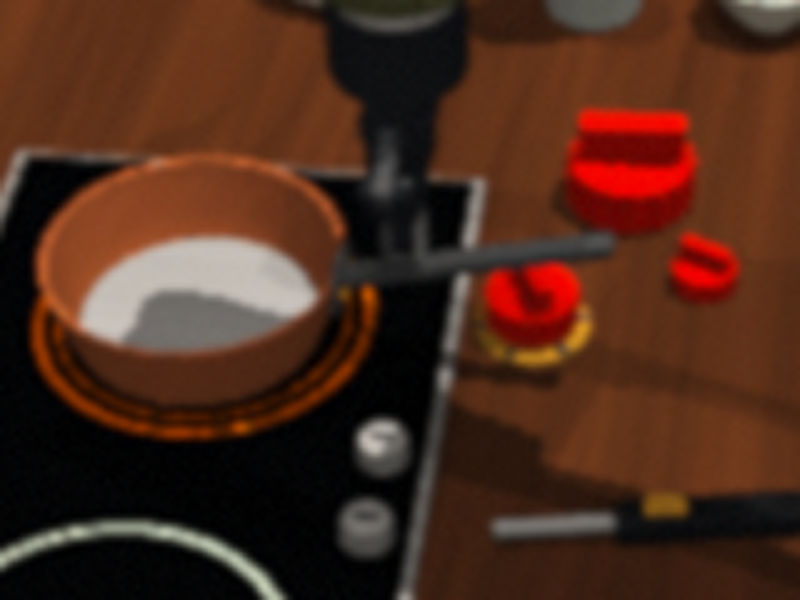

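View pics/sc5.png

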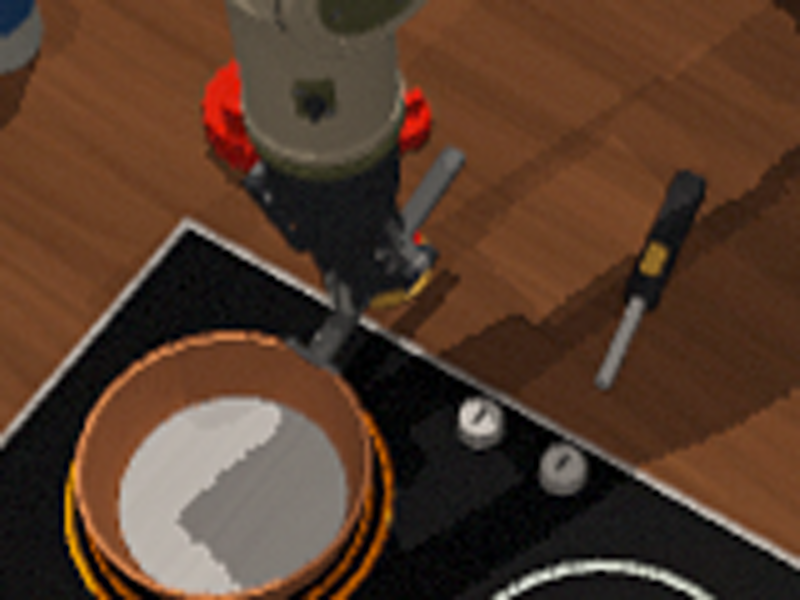

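```bash
python3 - <<'E'
from h import *
w=cam("wrist"); crop(w,0,0,640,400,'w5.png',1)
E
```

```text
(no output)
```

View pics/w5.png

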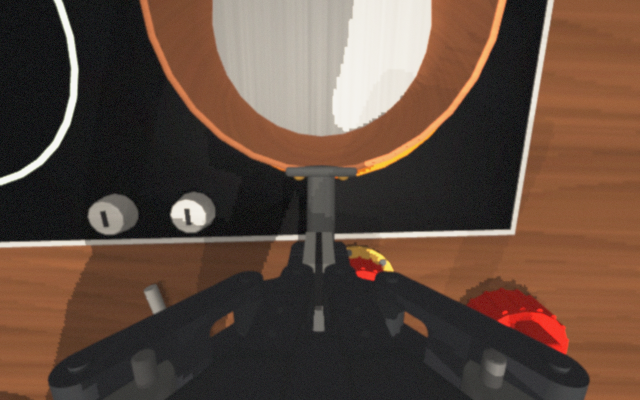

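```bash
python3 - <<'E'
from h import *
w=cam("wrist"); print(w['E'].round(3)); 
for n,p in dict(k1=(535,10.4,24),k2=(531.7,69.4,24),corner=(526,-241.6,8),end=(426,-88,96),root=(582,-82,55),pinch=(543.5,-85.8,62.5),tip=(543.5,-85.8,43.9),tipclose=(543.5,-85.8,75)).items(): print(n,proj(w,p))
a=cam("scene"); b=cam("side")
print('scene tip',proj(a,(543.5,-85.8,43.9)),proj(a,(543.5,-85.8,75)),'side',proj(b,(543.5,-85.8,43.9)),proj(b,(543.5,-85.8,75)))
crop(a,270,170,310,200,'sc6.png',20); crop(b,290,160,330,190,'sd6.png',20)
E
```

```text
[[ 3.60000e-02  9.63000e-01  2.67000e-01  6.11304e+02]
 [-9.99000e-01  3.50000e-02  9.00000e-03 -8.37660e+01]
 [-1.00000e-03 -2.67000e-01  9.64000e-01  2.20211e+02]
 [ 0.00000e+00  0.00000e+00  0.00000e+00  1.00000e+00]]
k1 [184.8 222.1]
k2 [103.6 223.6]
corner [513.3 236.6]
end [314.4 445. ]
root [313.7 170. ]
pinch [317.9 236.9]
tip [317.9 225.6]
tipclose [317.8 246. ]
scene tip [289.9 195.9] [289.2 190.7] side [310.7 188.2] [310.4 179.9]
```

View pics/sc6.png

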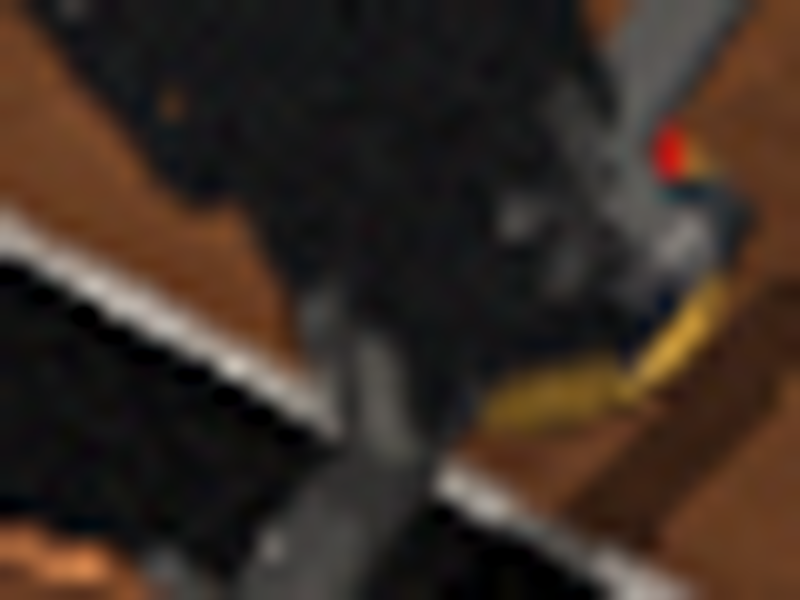

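View pics/sd6.png

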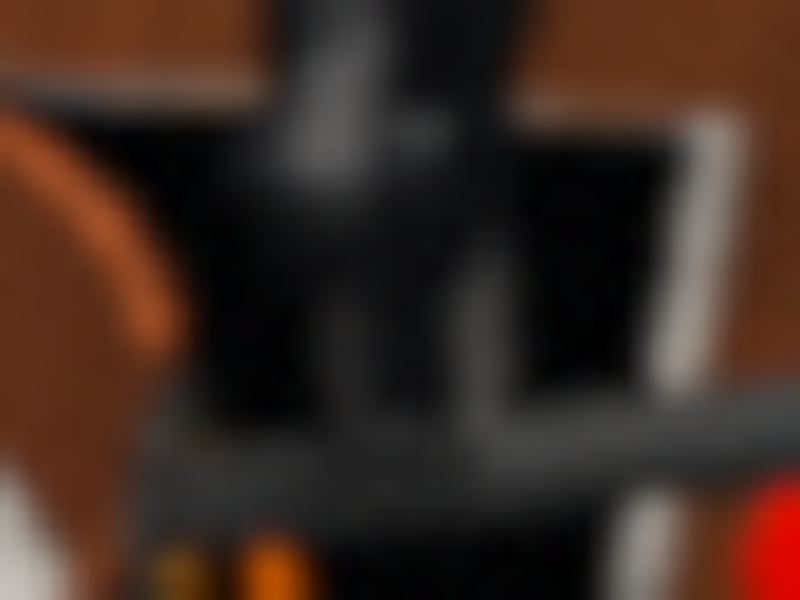

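```bash
python3 - <<'E'
from h import *
from scipy.optimize import least_squares
from scipy.spatial.transform import Rotation as R
w=cam("wrist")
E0=w['E'].copy(); T0=np.array([543.5,-85.8,43.9])
W=dict(k1=(535,10.4,24),k2=(531.7,69.4,24),c=(526,-241.6,8),d=(648,181.3,8),end=(426.3,-88.1,99))
obs={'w3':((525,-110.8,185.3),dict(k1=(219,159),k2=(171,160),d=(62,53),c=(423,175),end=(295.5,278))),
'w4':((543.7,-87.5,96.8),dict(k1=(214,193),k2=(150,195),d=(4,59),c=(476,211),end=(318,326))),
'w5':((543.5,-85.8,43.9),dict(k1=(192,211),k2=(112,213),c=(515,232)))}
for n,(T,o) in obs.items():
  ks=list(o)
  def res(q):
    w['E']=E0.copy(); w['E'][:3,3]+=np.array(T)-T0+q[:3]
    w['E'][:3,:3]=R.from_rotvec(q[3:]).as_matrix()@E0[:3,:3]
    c=[]
    for k in ks: c+=list(proj(w,W[k])-np.array(o[k]))
    return np.r_[c,q[3:]*50]
  s=least_squares(res,np.zeros(6),diff_step=1e-3,x_scale=[1,1,1,.01,.01,.01],method='trf')
  q=s.x; print(n,np.zeros(0),res(np.zeros(6))[:len(ks)*2].round(1)); print('  fit',q[:3].round(1),np.degrees(q[3:]).round(2),s.fun[:len(ks)*2].round(1))
E
```

```text
w3 [] [-3.2  5.8 -5.1  5.8  0.2  4.1 -0.1  2.2 -2.8  6.3]
  fit [0. 0. 0.] [0. 0. 0.] [-3.2  5.8 -5.1  5.8  0.2  4.1 -0.1  2.2 -2.8  6.3]
w4 [] [-4.8  8.8 -6.1  8.   0.6  2.2  0.   4.1 -4.8 46.5]
  fit [0. 0. 0.] [0. 0. 0.] [-4.8  8.8 -6.1  8.   0.6  2.2  0.   4.1 -4.8 46.5]
w5 [] [-7.2 11.2 -8.3 10.7 -1.7  4.6]
  fit [0. 0. 0.] [0. 0. 0.] [-7.2 11.2 -8.3 10.7 -1.7  4.6]
```

```bash
sed -i 's/f\[.cy.\]-f\[.f.\]\*c\[1\]\/-c\[2\]\]).round(1)/f["cy"]-f["f"]*c[1]\/-c[2]])/' h.py; grep -n "def proj" -A1 h.py; python3 - <<'E'
from h import *
from scipy.optimize import least_squares
from scipy.spatial.transform import Rotation as R
w=cam("wrist")
E0=w['E'].copy(); T0=np.array([543.5,-85.8,43.9])
W=dict(k1=(535,10.4,24),k2=(531.7,69.4,24),c=(526,-241.6,8),d=(648,181.3,8),end=(426.3,-88.1,99))
obs={'w3':((525,-110.8,185.3),dict(k1=(219,159),k2=(171,160),d=(62,53),c=(423,175),end=(295.5,278))),
'w4':((543.7,-87.5,96.8),dict(k1=(214,193),k2=(150,195),d=(4,59),c=(476,211))),
'w5':((543.5,-85.8,43.9),dict(k1=(192,211),k2=(112,213),c=(515,232)))}
for n,(T,o) in obs.items():
  ks=list(o)
  def res(q):
    w['E']=E0.copy(); w['E'][:3,3]+=np.array(T)-T0+q[:3]
    w['E'][:3,:3]=R.from_rotvec(q[3:]).as_matrix()@E0[:3,:3]
    c=[]
    for k in ks: c+=list(proj(w,W[k])-np.array(o[k]))
    return np.r_[c,q[3:]*100]
  s=least_squares(res,np.zeros(6),x_scale=[1,1,1,.01,.01,.01])
  q=s.x; print(n); print('  fit',q[:3].round(1),np.degrees(q[3:]).round(2),s.fun[:len(ks)*2].round(1))
E
```

```text
9:def proj(f,p):
10-    c=f['E'][:3,:3].T@(np.array(p,float)-f['E'][:3,3]); return np.array([f['cx']+f['f']*c[0]/-c[2], f["cy"]-f["f"]*c[1]/-c[2]])
w3
  fit [-0.6  6.5  4.3] [-0.65  0.61  0.27] [-0.4  1.4 -2.3  1.2  2.  -1.3  0.2 -1.7  0.3  0.2]
w4
  fit [-0.4  4.6  3.4] [-0.51  0.93 -0.12] [-0.8  3.2 -1.8  2.7  2.4 -3.  -0.  -2.8]
w5
  fit [-5.3  3.5  4.8] [ 0.25 -0.08  0.73] [-0.1  1.1  0.  -0.5  0.  -0.6]
```

```bash
python3 - <<'E'
from h import *
w=cam("wrist")
for dz in (0,13,25,40):
    print(dz,'open tip front/back edges',[proj(w,(543.5+dx,-85.8+42.5,43.9+dz)).round(0).tolist() for dx in (11,0,-11)],'shut',[proj(w,(543.5+dx,-85.8,43.9+dz)).round(0).tolist() for dx in (11,0,-11)])
f=cv2.imread('pics/wrist0.png'); cv2.imwrite('pics/w0c.png',cv2.resize(f[220:400,160:480],None,fx=2.5,fy=2.5))
f=cv2.imread('pics/w5.png'); cv2.imwrite('pics/w5c.png',cv2.resize(f[160:360,240:400],None,fx=3,fy=3,interpolation=cv2.INTER_CUBIC))
E
```

```text
0 open tip front/back edges [[252.0, 207.0], [253.0, 223.0], [253.0, 239.0]] shut [[318.0, 210.0], [318.0, 226.0], [317.0, 241.0]]
13 open tip front/back edges [[247.0, 214.0], [248.0, 231.0], [249.0, 248.0]] shut [[318.0, 216.0], [318.0, 233.0], [317.0, 250.0]]
25 open tip front/back edges [[242.0, 221.0], [243.0, 239.0], [244.0, 257.0]] shut [[318.0, 223.0], [318.0, 241.0], [317.0, 259.0]]
40 open tip front/back edges [[235.0, 231.0], [236.0, 251.0], [237.0, 270.0]] shut [[318.0, 234.0], [318.0, 253.0], [317.0, 272.0]]
```

View pics/w5c.png

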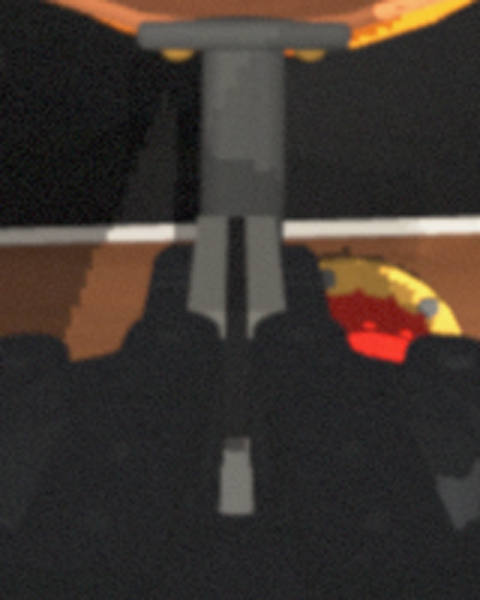

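View pics/w0c.png

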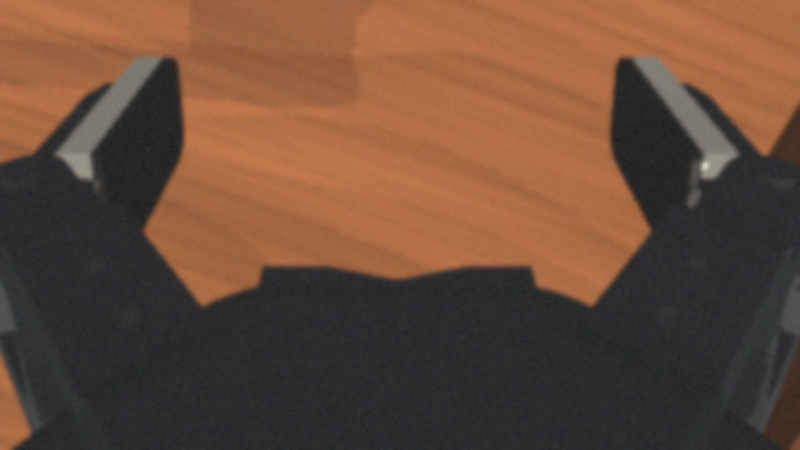

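```bash
python3 - <<'E'
from h import *
w=cam("wrist");a=cam("scene");b=cam("side")
for sp in ((288,192),(289,192.5),(290.5,192.7)): print('scene',tri(w,(318,232),a,sp))
# side: sd6 finger bottom: left front edge (330,420)->; right (510,420)
print('side front',tri(w,(310,232),b,(290+330/20,160+420/20)))
print(w['E'].round(2))
E
```

```text
scene (array([550.6, -85.6,  75.3]), 2.4)
scene (array([546.8, -85.7,  66.7]), 2.9)
scene (array([541.4, -85.8,  56.5]), 5.1)
side front (array([552.6, -80.8,  74.8]), 2.3)
[[ 4.0000e-02  9.6000e-01  2.7000e-01  6.1134e+02]
 [-1.0000e+00  3.0000e-02  1.0000e-02 -8.3790e+01]
 [-0.0000e+00 -2.7000e-01  9.6000e-01  2.2028e+02]
 [ 0.0000e+00  0.0000e+00  0.0000e+00  1.0000e+00]]
```

The fingers closed on nothing. Triangulating the shut fingertips from the wrist, scene and side views puts them at z≈75, while the reported TCP is at 44, so the real tips sit about 31 mm behind the nominal TCP. The open-finger pixels in the first wrist view show the same offset. I'll open and go lower in stages, watching the force.

Emit:
drive_tool(increments=[[[0,0,0.05,0,0],[0,0,0.05,0,-0.5],[0,0,0.05,0,-0.5],[0,0,0.05,0,-0.5],[0,0,0,0,-0.5],[0,0,-0.1,0,-0.5],[0,0,-0.15,0,-0.5],[0,0,-0.15,0,-0.5]]])

```text
time: 5.07
tool_pos: [541.4, -85.3, 22.9]
ee_rot: [2.26, -2.179, -0.006]
contact_force: [0.1, 1.1, -0.0]
grip_width: 64.1
```

```bash
python3 - <<'E'
from h import *
w=cam("wrist"); f=w['color'][150:350,200:440,::-1]; cv2.imwrite('pics/w7.png',cv2.resize(f,None,fx=3,fy=3))
b=cam("side"); crop(b,280,150,340,200,'sd7.png',10)
E
```

```text
(no output)
```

View pics/w7.png

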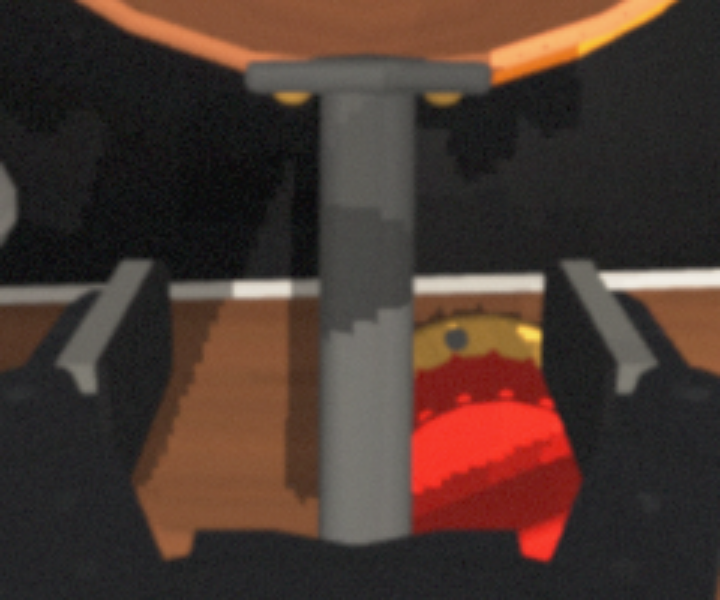

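View pics/sd7.png

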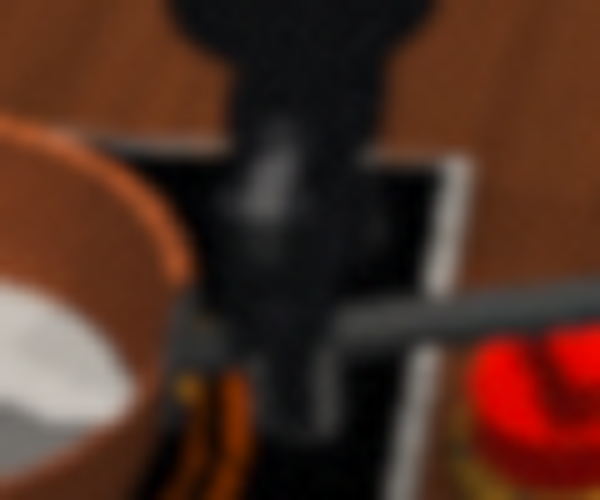

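```bash
python3 - <<'E'
from h import *
b=cam("side")
for z in (20,30,40,50,60,70): print(z,proj(b,(541,-53,z)).round(1))
E
```

```text
20 [309.5 202.1]
30 [309.4 199.5]
40 [309.3 196.9]
50 [309.2 194.3]
60 [309.1 191.7]
70 [309. 189.]
```

The side view now shows the finger passing the handle, with its tip at about z 53 while partly open. That gives good overlap, so I'll close.

Emit:
drive_tool(increments=[[[0,0,0,0,0],[0,0,0,0,0.4],[0,0,0,0,0.7],[0,0,0,0,1],[0,0,0,0,1],[0,0,0,0,1],[0,0,0,0,1],[0,0,0,0,1]]], squeeze=60)

```text
time: 5.88
tool_pos: [544.0, -86.1, 26.5]
ee_rot: [-2.262, 2.18, -0.001]
contact_force: [-2.8, -1.5, 5.8]
grip_width: 14.0
```

```bash
python3 - <<'E'
from h import *
w=cam("wrist"); f=w['color'][50:350,200:440,::-1]; cv2.imwrite('pics/w8.png',cv2.resize(f,None,fx=2,fy=2))
b=cam("side"); crop(b,230,130,370,230,'sd8.png',5)
print(status.get_obs()['moment'])
E
```

```text
[-0.27490979  0.27021623 -0.14648514]
```

View pics/w8.png

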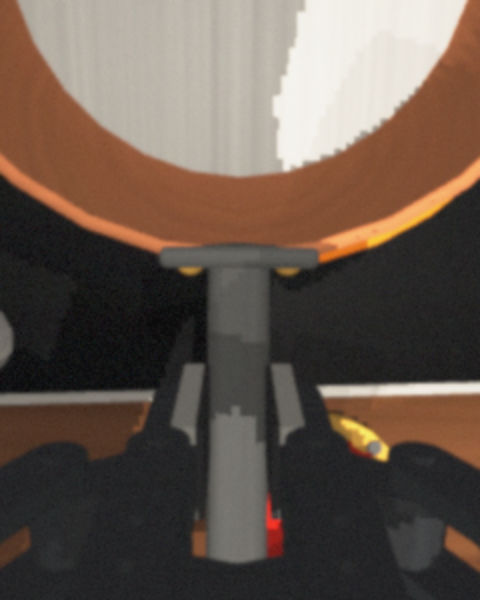

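View pics/sd8.png

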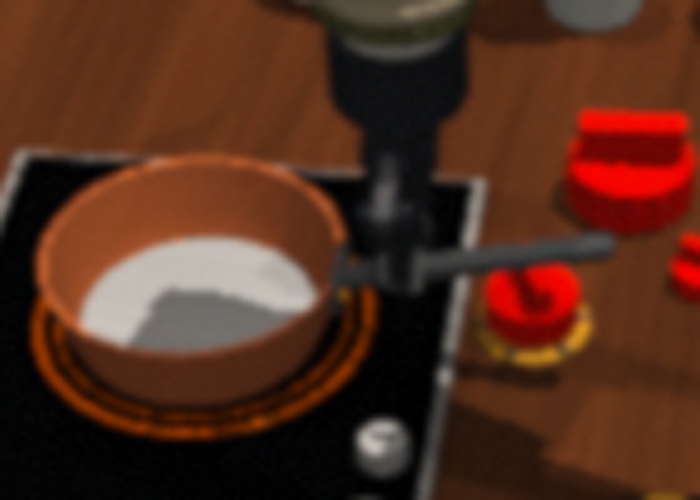

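The handle is gripped at 14 mm opening. I'll slide the pan slowly in +y.

Emit:
drive_tool(increments=[[[0,0.04,0,0,1],[0,0.1,0,0,1],[-0.01,0.17,0,0,1],[-0.01,0.24,0,0,1],[-0.02,0.31,0,0,1],[-0.03,0.38,0,0,1],[-0.03,0.45,0,0,1],[-0.04,0.52,0,0,1],[-0.05,0.59,0,0,1],[-0.05,0.66,0,0,1],[-0.06,0.73,0,0,1],[-0.06,0.8,0,0,1],[-0.07,0.87,0,0,1],[-0.07,0.92,0,0,1],[-0.08,0.97,0,0,1],[-0.08,1,0,0,1],[-0.08,1,0,0,1]]])

```text
time: 7.4
tool_pos: [534.6, 34.2, 26.4]
ee_rot: [-2.262, 2.18, -0.002]
contact_force: [-0.0, -2.9, 5.5]
grip_width: 14.2
```

```bash
python3 - <<'E'
from h import *
o=status.get_obs();print(o['tool_pos'],o['contact_force'],o['moment'],o['grip_width'])
b=cam("side"); crop(b,190,140,390,290,'sd9.png',4)
a=cam("scene"); crop(a,190,130,390,280,'sc9.png',4)
E
```

```text
[534.64246417  34.21958365  26.42979025] [-0.04551655 -2.89480634  5.50642177] [-0.5628284  -0.08053121 -0.27209867] 14.22251339151954
```

View pics/sd9.png

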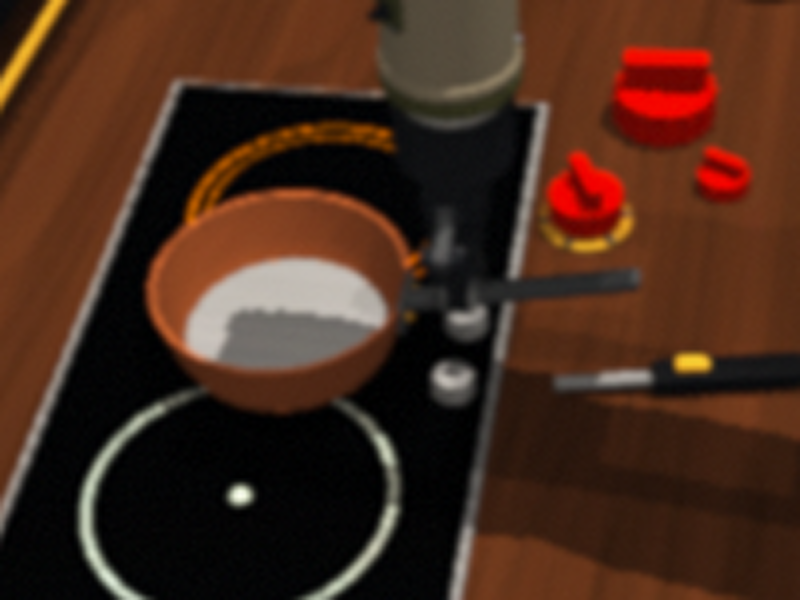

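Emit:
drive_tool(increments=[[[0,0.04,0,0,1],[0,0.1,0,0,1],[-0.01,0.17,0,0,1],[-0.01,0.24,0,0,1],[-0.02,0.31,0,0,1],[-0.03,0.38,0,0,1],[-0.03,0.45,0,0,1],[-0.04,0.52,0,0,1],[-0.05,0.59,0,0,1],[-0.05,0.66,0,0,1],[-0.06,0.73,0,0,1],[-0.06,0.8,0,0,1],[-0.07,0.87,0,0,1],[-0.07,0.92,0,0,1],[-0.08,0.97,0,0,1],[-0.08,1,0,0,1],[-0.08,1,0,0,1]]])

```text
time: 8.92
tool_pos: [524.8, 154.0, 26.2]
ee_rot: [-2.262, 2.18, -0.001]
contact_force: [0.2, -3.3, 6.4]
grip_width: 14.0
```

```bash
python3 - <<'E'
from h import *
o=status.get_obs();print(o['tool_pos'],o['contact_force'],o['moment'],o['grip_width'])
b=cam("side"); crop(b,190,180,390,330,'sd10.png',4)
a=cam("scene"); crop(a,250,170,450,320,'sc10.png',4)
E
```

```text
[524.77016378 154.03819324  26.19837167] [ 0.18777335 -3.32436325  6.35260987] [-0.72497026 -0.14838106 -0.27573518] 13.995165246281537
```

View pics/sd10.png

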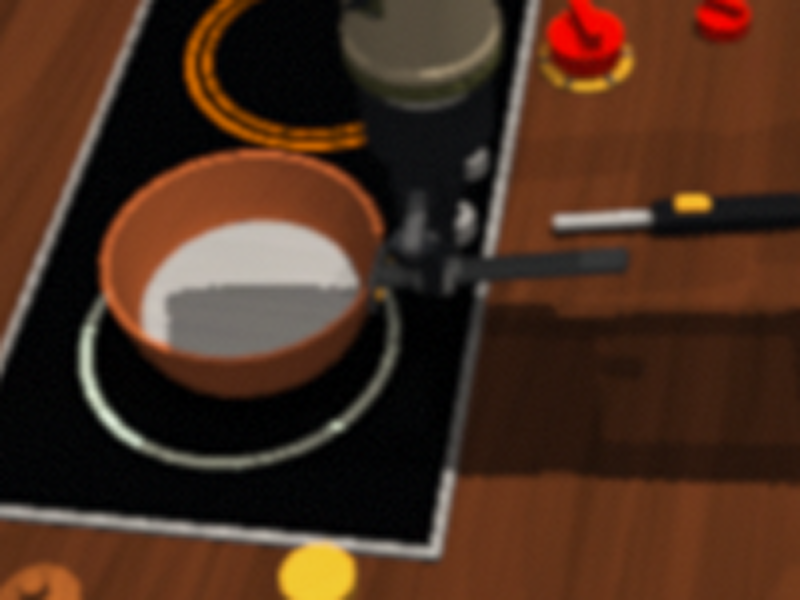

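View pics/sc10.png

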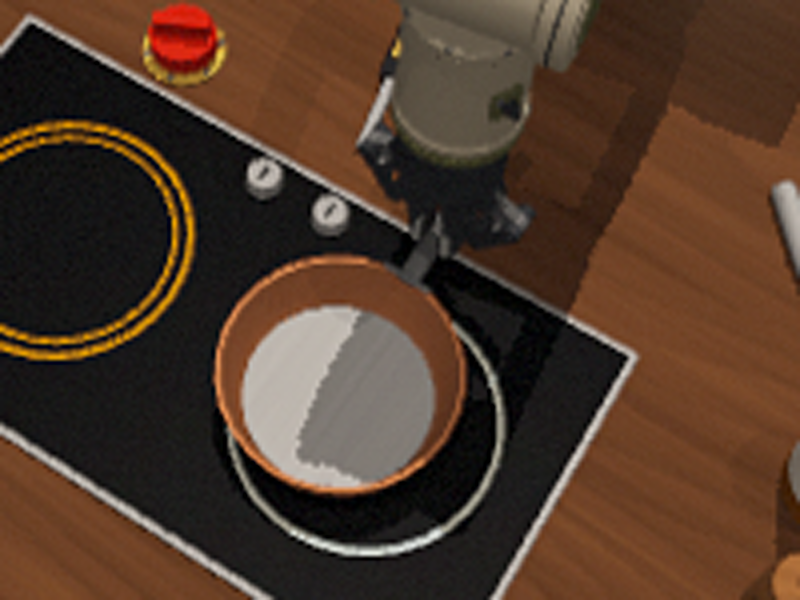

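```bash
python3 - <<'E'
from h import *
a=cam("scene");b=cam("side")
print(plane(a,335.1,263.6,63),plane(a,334.6,269.4,12),plane(b,250.75,244.1,63),plane(b,252.5,252.1,12))
# projected circles: bbox-centres for candidate centre
t=np.linspace(0,6.28,200)
for n,f in(('scene',a),('side',b)):
  for c in ((648,161),(648,166)):
    p=np.array([proj(f,(c[0]+88*np.cos(x),c[1]+88*np.sin(x),63)) for x in t]); print(n,c,p.min(0).round(1),p.max(0).round(1),((p.min(0)+p.max(0))/2).round(1))
E
```

```text
[649.6 159.7  63. ] [648.  158.4  12. ] [644.7 164.9  63. ] [651.2 148.2  12. ]
scene (648, 161) [304.3 234.8] [367.5 294.3] [335.9 264.5]
scene (648, 166) [305.7 235.7] [369.  295.4] [337.3 265.5]
side (648, 161) [214.4 217.7] [285.2 270.7] [249.8 244.2]
side (648, 166) [213.7 219. ] [284.7 272.4] [249.2 245.7]
```

Rim fits from both views put the pan centre at about (647,160) and the ring dot at (648,181). I'll do the last 21 mm.

Emit:
drive_tool(increments=[[[0,0.05,0,0,1],[0,0.1,0,0,1],[0,0.15,0,0,1],[0,0.175,0,0,1],[0,0.175,0,0,1],[0,0.175,0,0,1],[0,0.175,0,0,1]]])

```text
time: 9.7
tool_pos: [524.9, 174.8, 26.3]
ee_rot: [-2.261, 2.18, -0.001]
contact_force: [0.3, -3.2, 5.3]
grip_width: 14.3
```

```bash
python3 - <<'E'
from h import *
o=status.get_obs();print(o['tool_pos'],o['contact_force'],o['grip_width'])
a=cam("scene"); crop(a,250,170,450,320,'sc11.png',4)
t=np.linspace(0,6.28,200)
p=np.array([proj(a,(648+88*np.cos(x),181+88*np.sin(x),63)) for x in t]); print(((p.min(0)-[250,170])*4).round(),((p.max(0)-[250,170])*4).round())
E
```

```text
[524.86857294 174.82556405  26.25342302] [ 0.26295123 -3.22959638  5.30905201] 14.339276020933868
[240. 274.] [494. 515.]
```

View pics/sc11.png

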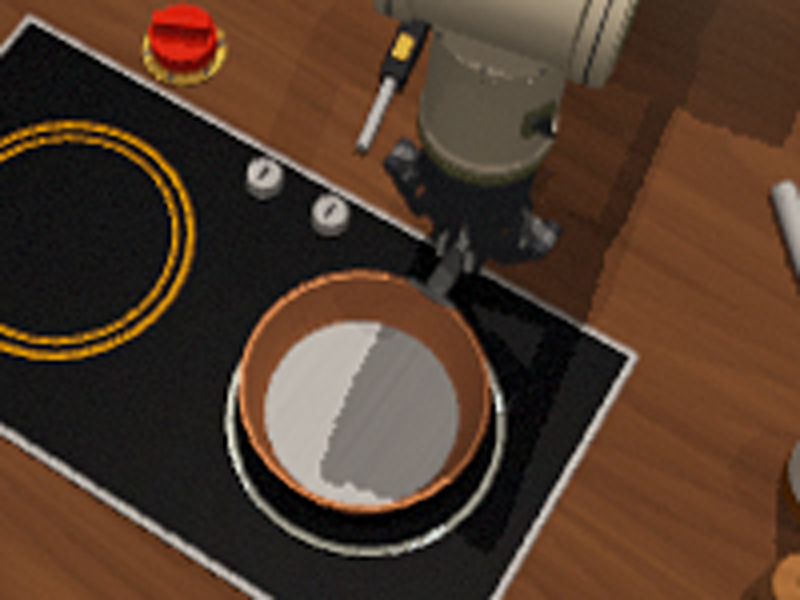

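The rim box matches the centred prediction to within about 3 mm. I'll release and rise.

Emit:
drive_tool(increments=[[[0,0,0,0,0.6],[0,0,0,0,0],[0,0,0,0,-0.5],[0,0,0,0,-0.5],[0,0,0,0,-0.5],[0,0,0,0,-0.5],[0,0,0.2,0,-0.5],[0,0,0.5,0,-0.5],[0,0,0.8,0,-0.5],[0,0,1,0,-0.5],[0,0,1,0,-0.5]]])

```text
time: 10.67
tool_pos: [528.3, 176.2, 153.2]
ee_rot: [-2.256, 2.174, -0.009]
contact_force: [0.8, 0.1, 1.2]
grip_width: 64.4
```

```bash
python3 - <<'E'
from h import *
a=cam("scene");b=cam("side")
crop(a,270,150,330,200,'sc12.png',12); crop(b,310,165,370,215,'sd12.png',12)
for n,f,box in (('scene',a,(280,330,165,205)),('side',b,(320,360,170,212))):
  hsv=cv2.cvtColor(f['color'],cv2.COLOR_RGB2HSV)
  r=((hsv[...,1]>190)&(hsv[...,2]>70)&((hsv[...,0]<6)|(hsv[...,0]>174))).astype('uint8')
  m=np.zeros_like(r); x0,x1,y0,y1=box; m[y0:y1,x0:x1]=r[y0:y1,x0:x1]
  y,x=np.where(m); print(n,x.min(),x.max(),y.min(),y.max())
E
```

```text
scene 287 303 171 187
side 326 359 170 198
```

View pics/sc12.png

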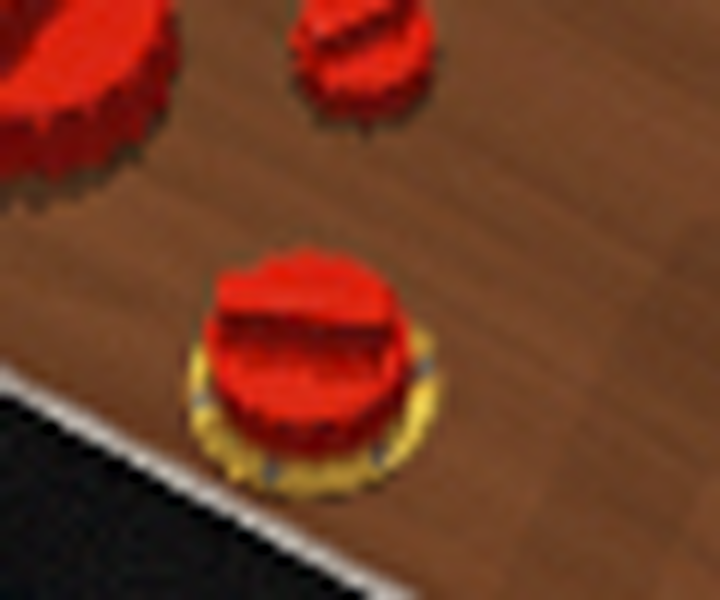

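View pics/sd12.png

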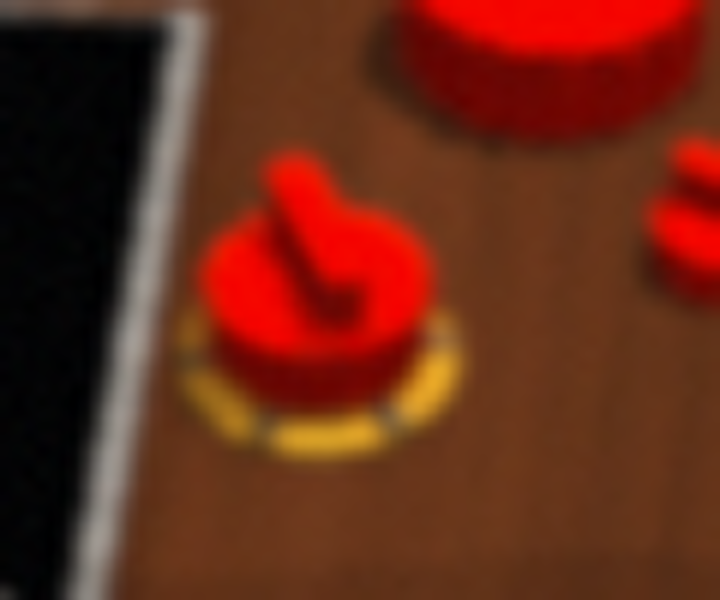

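```bash
python3 - <<'E'
from h import *
a=cam("scene");b=cam("side")
S=lambda x,y:(270+x/12,150+y/12); D=lambda x,y:(310+x/12,165+y/12)
p,q=plane(a,*S(220,316),49),plane(a,*S(392,328),49); print('scene edge',p,q,np.degrees(np.arctan2(*(q-p)[[1,0]])))
p,q=plane(b,*D(290,165),49),plane(b,*D(345,275),49); print('side axis',p,q,np.degrees(np.arctan2(*(q-p)[[1,0]])), (p+q)/2)
print('disc side',plane(b,*D(318,280),29))
t=np.linspace(0,6.28,200)
for n,f,o,s in(('scene',a,(270,150),'188 440 bottom 498'),('side',b,(310,165),'180 463 bot 458')):
  for c in ((473,-117),(475,-114),(471,-114)):
    for r,z in ((34,4),(27,29)):
      p=(np.array([proj(f,(c[0]+r*np.cos(x),c[1]+r*np.sin(x),z)) for x in t])-o)*12; print(n,c,r,p.min(0).round(),p.max(0).round(),s)
# bar corners for hypotheses
for ang in (75,80,85,90,95,100,105,110,115,120):
  u=np.array([np.cos(np.radians(ang)),np.sin(np.radians(ang))])
  print(ang,*[((proj(f,(473+s*23*u[0],-116+s*23*u[1],49))-o)*12).round() for f,o in((a,(270,150)),(b,(310,165))) for s in (-1,1)])
E
```

```text
scene edge [ 491.9 -132.2   49. ] [468.3 -93.   49. ] 121.04965718662258
side axis [ 483.1 -131.8   49. ] [463.7 -94.5  49. ] 117.47926793752701 [ 473.4  -113.15   49.  ]
disc side [ 473.2 -113.8   29. ]
scene (473, -117) 34 [194. 282.] [443. 493.] 188 440 bottom 498
scene (473, -117) 27 [213. 253.] [414. 422.] 188 440 bottom 498
scene (475, -114) 34 [198. 292.] [447. 504.] 188 440 bottom 498
scene (475, -114) 27 [217. 263.] [418. 433.] 188 440 bottom 498
scene (471, -114) 34 [207. 283.] [456. 494.] 188 440 bottom 498
scene (471, -114) 27 [226. 253.] [427. 423.] 188 440 bottom 498
side (473, -117) 34 [181. 256.] [459. 443.] 180 463 bot 458
side (473, -117) 27 [209. 198.] [432. 347.] 180 463 bot 458
side (475, -114) 34 [171. 263.] [449. 450.] 180 463 bot 458
side (475, -114) 27 [199. 205.] [422. 354.] 180 463 bot 458
side (471, -114) 34 [187. 264.] [465. 452.] 180 463 bot 458
side (471, -114) 27 [215. 207.] [439. 356.] 180 463 bot 458
75 [260. 241.] [365. 354.] [360. 155.] [281. 270.]
80 [254. 245.] [371. 350.] [352. 153.] [289. 272.]
85 [249. 250.] [376. 345.] [344. 152.] [297. 274.]
90 [244. 255.] [381. 340.] [336. 150.] [305. 275.]
95 [240. 260.] [386. 335.] [328. 150.] [314. 276.]
100 [236. 266.] [389. 329.] [319. 150.] [322. 276.]
105 [232. 272.] [393. 323.] [311. 150.] [331. 276.]
110 [230. 278.] [395. 317.] [303. 151.] [339. 275.]
115 [228. 284.] [397. 311.] [295. 152.] [347. 274.]
120 [226. 290.] [398. 305.] [287. 154.] [355. 272.]
```

The cap's bar is clear now. Its centre is about (473,-115), the axis is at about 118° (scene 121°, side 117.5°), so the jaw yaw should be 28°. The flange ellipse fits the expected 34 mm radius. I'll travel over it, turning +116°.

Emit:
drive_tool(increments=[[[-0.03,-0.13,0,0.14,-0.5],[-0.06,-0.27,0,0.28,-0.5],[-0.08,-0.4,0,0.43,-0.5],[-0.1,-0.55,0,0.57,-0.3],[-0.13,-0.68,0,0.72,0],[-0.15,-0.8,0,0.86,0],[-0.15,-0.8,0,0.86,0]]])

```text
time: 11.45
tool_pos: [504.7, 77.0, 143.7]
ee_rot: [2.857, -1.3, -0.005]
contact_force: [-0.8, 0.4, 0.5]
grip_width: 43.1
```

Emit:
drive_tool(increments=[[[-0.03,-0.13,0,0.14,0],[-0.06,-0.27,0,0.28,0],[-0.08,-0.4,0,0.43,0],[-0.1,-0.55,0,0.57,0],[-0.13,-0.68,0,0.72,0],[-0.15,-0.8,0,0.86,0],[-0.15,-0.8,0,0.86,0]]])

```text
time: 12.03
tool_pos: [487.3, -18.2, 144.4]
ee_rot: [3.128, -0.284, -0.004]
contact_force: [0.6, -0.2, 1.1]
grip_width: 43.0
```

Emit:
drive_tool(increments=[[[-0.03,-0.13,0,0.14,0],[-0.06,-0.27,0,0.28,0],[-0.08,-0.4,0,0.43,0],[-0.1,-0.55,0,0.57,0],[-0.13,-0.68,0,0.72,0],[-0.15,-0.8,0,0.86,0],[-0.15,-0.8,0,0.86,0]]])

```text
time: 12.62
tool_pos: [469.8, -113.7, 144.8]
ee_rot: [-3.046, -0.765, 0.003]
contact_force: [-0.2, 0.4, -0.9]
grip_width: 42.5
```

```bash
cat >> h.py <<'E'
def yaw():
    from scipy.spatial.transform import Rotation as R
    m=R.from_rotvec(status.get_obs()['ee_rot']).as_matrix(); return float(np.degrees(np.arctan2(m[1,0],m[0,0])).round(2))
E
python3 - <<'E'
from h import *
o=status.get_obs(); print(o['tool_pos'],yaw(),o['joints'][[0,5]],o['grip_width'],o['contact_force'])
w=cam("wrist"); crop(w,0,0,640,400,'w13.png',1)
E
```

```text
[ 469.80516716 -113.71715371  144.84007053] 28.19 [-0.34323024 -0.83523083] 42.48302033227781 [-0.16686668  0.37529593 -0.89197157]
```

View pics/w13.png

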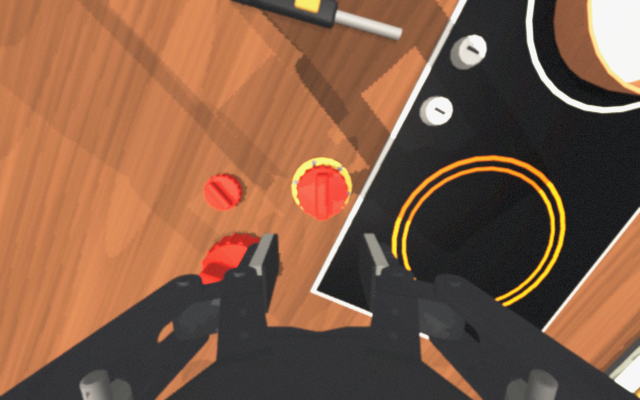

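Emit:
drive_tool(increments=[[[0.025,-0.01,-0.2,0,0],[0.025,-0.01,-0.5,0,0],[0.025,-0.01,-0.65,0,0],[0.025,-0.01,-0.65,0,0],[0.025,-0.01,-0.65,0,0]]])

```text
time: 13.08
tool_pos: [472.3, -112.4, 66.7]
ee_rot: [-3.046, -0.759, 0.004]
contact_force: [0.2, -0.8, 0.9]
grip_width: 42.5
```

```bash
python3 - <<'E'
from h import *
o=status.get_obs(); print(o['tool_pos'],yaw())
w=cam("wrist"); f=w['color'][150:350,200:440,::-1]; cv2.imwrite('pics/w14.png',cv2.resize(f,None,fx=3,fy=3))
print((proj(w,(473,-115,49))-[200,150])*3)
b=cam("side"); crop(b,310,140,370,215,'sd14.png',8)
a=cam("scene"); crop(a,260,140,330,200,'sc14.png',9)
E
```

```text
[ 472.31658022 -112.40916856   66.6510653 ] 27.99
[353.10724674 208.37660804]
```

View pics/w14.png

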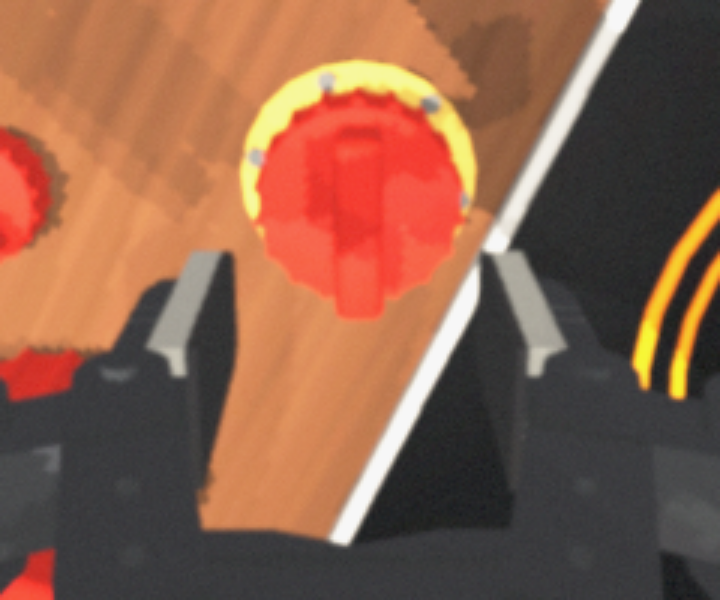

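View pics/sd14.png

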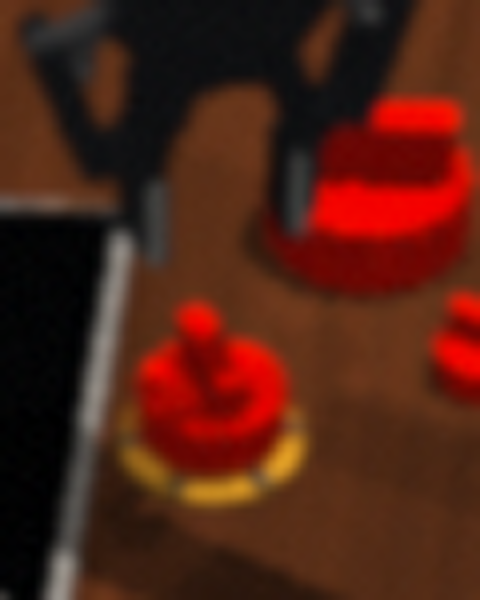

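View pics/sc14.png

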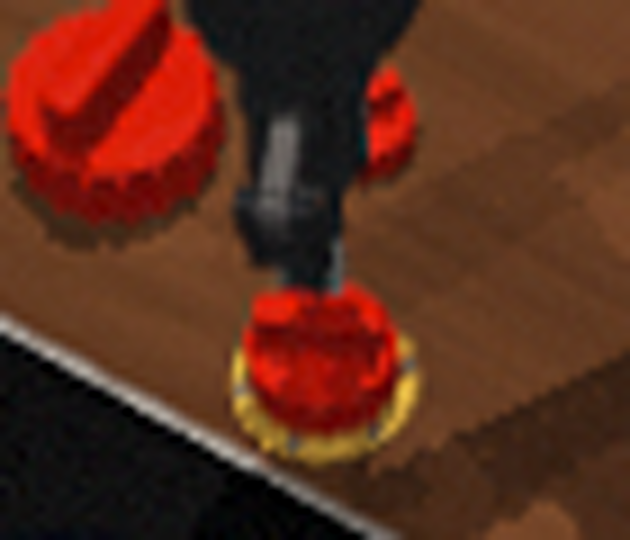

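```bash
python3 - <<'E'
from h import *
a=cam("scene");b=cam("side");w=cam("wrist")
print('tip mid tri',tri(a,(260+310/9,140+290/9),b,(338.3,170.75)))
for z in (75,85,95,105): print(z,proj(b,(472.3,-112.4,z)).round(1),proj(a,(472.3,-112.4,z)).round(1))
u=np.array([np.cos(np.radians(28)),np.sin(np.radians(28))])
for z in (80,90,100,110):
  L=np.array([472.3,-112.4])+21*u; R_=np.array([472.3,-112.4])-21*u
  print(z,'L',proj(b,(*L,z)).round(1),'R',proj(b,(*R_,z)).round(1))
print('bar tri', tri(w,(200+360/3,150+228/3),b,(310+200/8,140+320/8)))
E
```

```text
tip mid tri (array([ 475.9, -118.8,   82. ]), 19.1)
75 [336.8 176.6] [296.6 170.6]
85 [336.9 173.9] [296.4 168.8]
95 [336.9 171.2] [296.3 167. ]
105 [336.9 168.4] [296.1 165.1]
80 L [329.8 176.8] R [343.9 173.7]
90 L [329.8 174.1] R [343.9 171. ]
100 L [329.8 171.3] R [344.  168.3]
110 L [329.8 168.6] R [344.1 165.5]
bar tri (array([ 478.7, -119.4,   55.5]), 0.2)
```

```bash
python3 - <<'E'
from h import *
w=cam("wrist")
print(plane(w,320.3,216.7,29),plane(w,200+357.5/3,150+(60+117)/3,4))
t=np.linspace(0,6.28,200)
for c in ((473.5,-114.3),(476,-117)):
  for r,z in((27,29),(34,4)):
    p=(np.array([proj(w,(c[0]+r*np.cos(x),c[1]+r*np.sin(x),z)) for x in t])-[200,150])*3; print(c,r,p.min(0).round(),p.max(0).round())
E
```

```text
[ 480.1 -121.2   29. ] [ 480.2 -123.     4. ]
(473.5, -114.3) 27 [248.  65.] [454. 262.]
(473.5, -114.3) 34 [234.  24.] [468. 250.]
(476, -117) 27 [252.  79.] [457. 274.]
(476, -117) 34 [238.  37.] [471. 261.]
```

Emit:
drive_tool(increments=[[[0.01,-0.015,-0.1,0,0],[0.01,-0.015,-0.2,0,0],[0.01,-0.015,-0.3,0,0],[0.01,-0.015,-0.4,0,0],[0.01,-0.015,-0.44,0,0],[0.01,-0.015,-0.44,0,0],[0.01,-0.015,-0.44,0,0]]])

```text
time: 14.02
tool_pos: [473.9, -115.6, 14.3]
ee_rot: [-3.046, -0.765, 0.002]
contact_force: [0.5, 0.3, -0.6]
grip_width: 42.2
```

```bash
python3 - <<'E'
from h import *
o=status.get_obs(); print(o['tool_pos'],yaw(),o['contact_force'])
w=cam("wrist"); f=w['color'][150:350,200:440,::-1]; cv2.imwrite('pics/w15.png',cv2.resize(f,None,fx=3,fy=3))
b=cam("side"); crop(b,310,150,370,210,'sd15.png',10)
a=cam("scene"); crop(a,260,140,330,200,'sc15.png',9)
E
```

```text
[ 473.94126302 -115.59083033   14.3169078 ] 28.2 [ 0.5361688   0.33354782 -0.55114735]
```

View pics/w15.png

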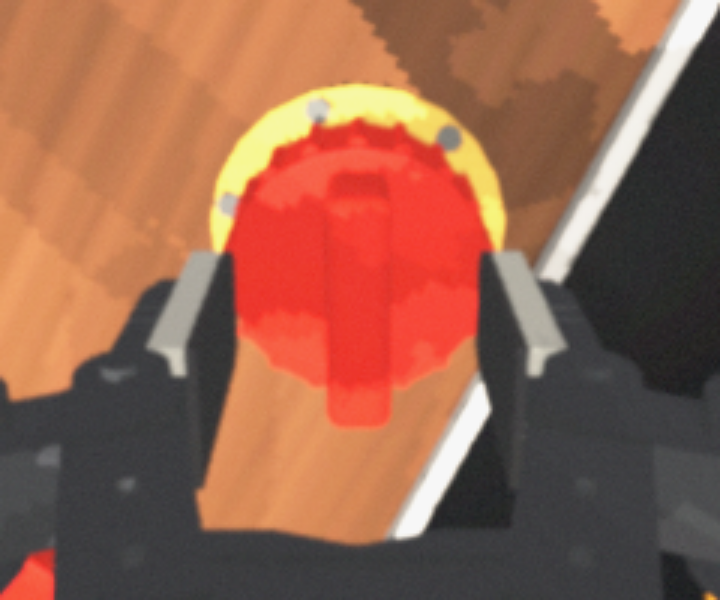

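View pics/sd15.png

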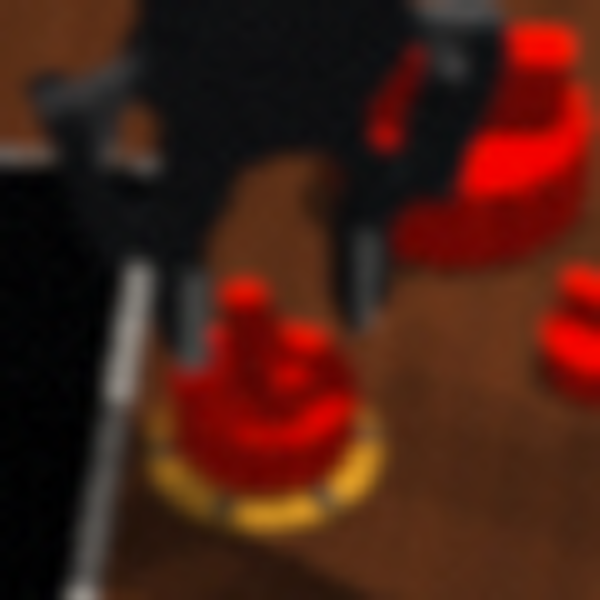

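View pics/sc15.png

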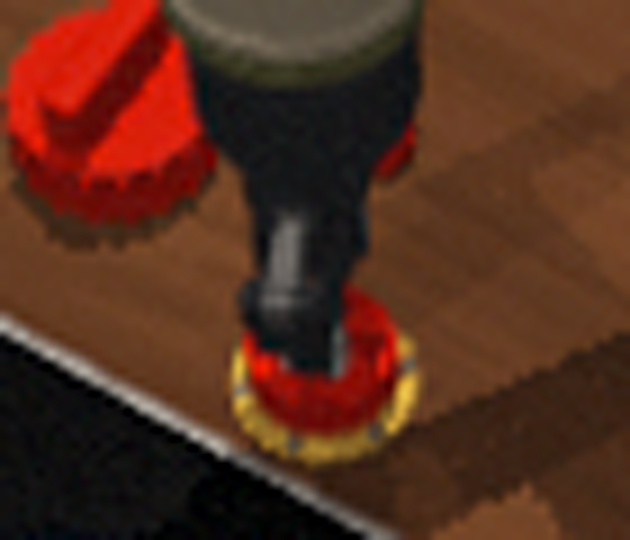

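The wrist view shows the bar centred between the pads (column 359 against 356) and along their length (rows about 300 for both). The tips are at about z 42. I'll go 3 mm lower and close.

Emit:
drive_tool(increments=[[[0,0,-0.025,0,0.1],[0,0,-0.025,0,0.3],[0,0,-0.025,0,0.6],[0,0,-0.025,0,1],[0,0,-0.025,0,1],[0,0,-0.025,0,1],[0,0,-0.025,0,1],[0,0,-0.025,0,1]]], squeeze=60)

```text
time: 14.83
tool_pos: [474.7, -115.8, 12.4]
ee_rot: [3.047, 0.766, 0.0]
contact_force: [-2.6, 1.1, 4.6]
grip_width: 8.7
```

```bash
python3 - <<'E'
from h import *
o=status.get_obs(); print(o['tool_pos'],yaw(),o['contact_force'],o['moment'],o['grip_width'])
w=cam("wrist"); f=w['color'][150:350,200:440,::-1]; cv2.imwrite('pics/w16.png',cv2.resize(f,None,fx=3,fy=3))
E
```

```text
[ 474.71703168 -115.84522975   12.40755264] 28.21 [-2.61420419  1.06323138  4.59066225] [0.08571533 0.42898951 0.00342454] 8.73506416143312
```

View pics/w16.png

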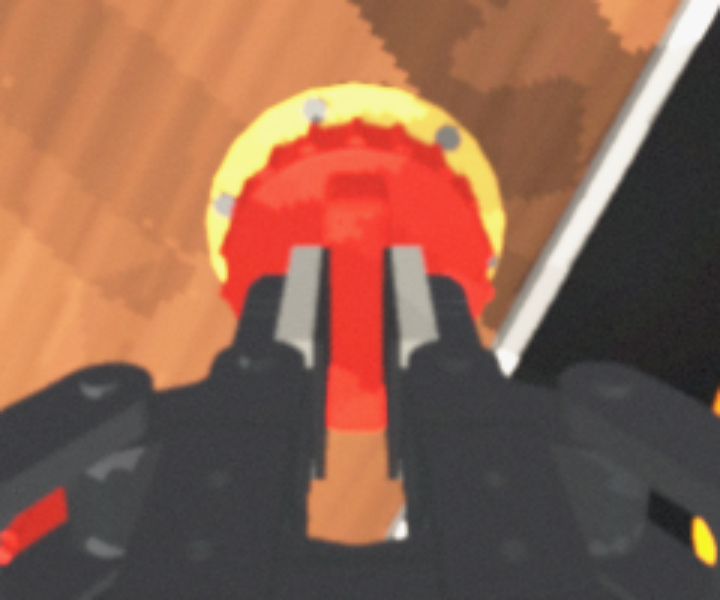

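The bar is pinched. I'll try a small counter-clockwise turn and read the moment.

Emit:
drive_tool(increments=[[[0,0,0,0.07,1],[0,0,0,0.14,1],[0,0,0,0.22,1],[0,0,0,0.22,1],[0,0,0,0.22,1]]])

```text
time: 15.3
tool_pos: [475.1, -116.0, 12.5]
ee_rot: [2.97, 1.023, 0.001]
contact_force: [-0.4, -1.2, 4.7]
grip_width: 8.4
```

```bash
python3 - <<'E'
from h import *
o=status.get_obs(); print(o['tool_pos'],yaw(),o['contact_force'],o['moment'],o['grip_width'])
w=cam("wrist"); f=w['color'][150:350,200:440,::-1]; cv2.imwrite('pics/w17.png',cv2.resize(f,None,fx=3,fy=3))
E
```

```text
[ 475.10966001 -116.04013395   12.45822522] 38.0 [-0.4289597  -1.24169937  4.69184203] [-0.10280403 -0.00367105 -0.00103922] 8.448430562905402
```

View pics/w17.png

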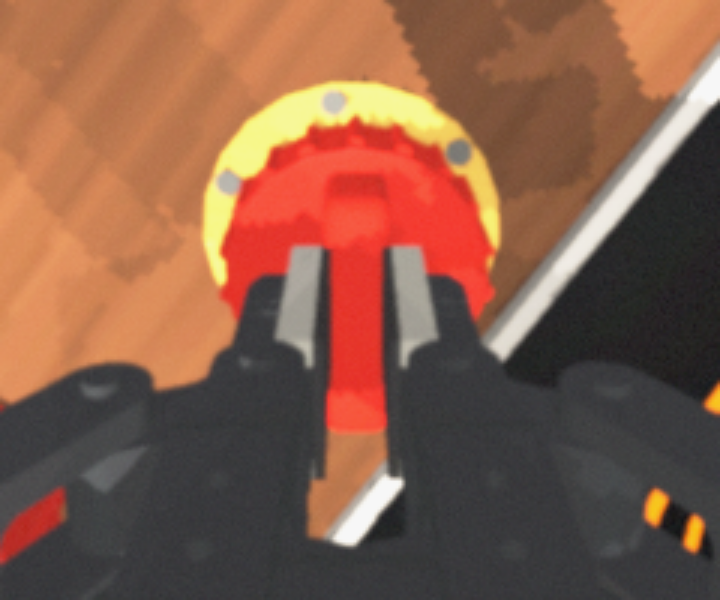

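It turned 10° with no resistance. The bar stayed aligned with the pads and the flange bolts rotated in view, so counter-clockwise loosens. I'll continue to about 80°, following the climb.

Emit:
drive_tool(increments=[[[0,0,0.003,0.11,1],[0,0,0.006,0.22,1],[0,0,0.009,0.33,1],[0,0,0.012,0.44,1],[0,0,0.014,0.55,1],[0,0,0.016,0.66,1],[0,0,0.018,0.78,1],[0,0,0.018,0.78,1]]])

```text
time: 16.02
tool_pos: [474.1, -116.5, 14.4]
ee_rot: [2.518, 1.878, -0.002]
contact_force: [-4.5, -3.4, 8.4]
grip_width: 9.0
```

Emit:
drive_tool(increments=[[[0,0,0.003,0.11,1],[0,0,0.006,0.22,1],[0,0,0.009,0.33,1],[0,0,0.012,0.44,1],[0,0,0.014,0.55,1],[0,0,0.016,0.66,1],[0,0,0.018,0.78,1],[0,0,0.018,0.78,1]]])

```text
time: 16.68
tool_pos: [474.1, -117.9, 16.8]
ee_rot: [1.835, 2.549, -0.005]
contact_force: [-6.7, -10.0, 7.9]
grip_width: 8.6
```

```bash
python3 - <<'E'
from h import *
o=status.get_obs(); print(o['tool_pos'],yaw(),o['contact_force'],o['moment'],o['grip_width'],o['joints'][5])
w=cam("wrist"); f=w['color'][150:350,200:440,::-1]; cv2.imwrite('pics/w18.png',cv2.resize(f,None,fx=3,fy=3))
E
```

```text
[ 474.05228684 -117.94638885   16.75938515] 108.49 [-6.69583456 -9.9866549   7.93984694] [-1.85420817  1.22064367 -0.17282203] 8.63008018952464 -2.2380331747546376
```

View pics/w18.png

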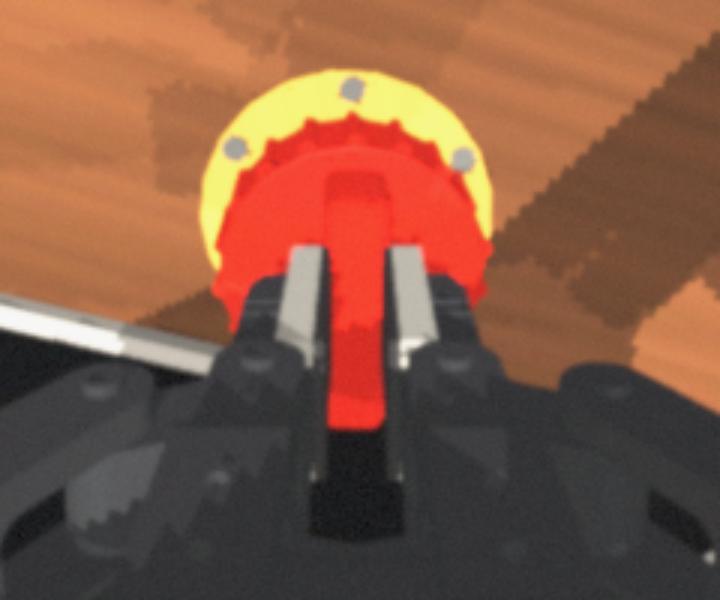

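It has turned 80°, with a side force of about 12 N. I'll lift gently with a small nudge along that force.

Emit:
drive_tool(increments=[[[-0.008,-0.012,0.01,0,1],[-0.008,-0.012,0.03,0,1],[-0.008,-0.012,0.06,0,1],[-0.008,-0.012,0.1,0,1],[-0.008,-0.012,0.1,0,1]]])

```text
time: 17.15
tool_pos: [473.6, -117.3, 28.6]
ee_rot: [-1.842, -2.545, -0.0]
contact_force: [0.5, -0.4, -1.2]
grip_width: 9.1
```

The cap lifts freely. Carrying on up.

Emit:
drive_tool(increments=[[[0,0,0.1,0,1],[0,0,0.22,0,1],[0,0,0.35,0,1],[0,0,0.48,0,1],[0,0,0.61,0,1],[0,0,0.74,0,1],[0,0,0.87,0,1],[0,0,0.95,0,1],[0,0,1,0,1],[0,0,1,0,1]]])

```text
time: 17.98
tool_pos: [474.5, -117.4, 150.0]
ee_rot: [1.839, 2.545, 0.001]
contact_force: [-0.4, -0.0, -0.7]
grip_width: 8.6
```

Emit:
drive_tool(increments=[[[0,0,0.1,0,1],[0,0,0.22,0,1],[0,0,0.35,0,1],[0,0,0.45,0,1],[0,0,0.5,0,1],[0,0,0.5,0,1],[0,0,0.5,0,1],[0,0,0.5,0,1],[0,0,0.5,0,1]]])

```text
time: 18.73
tool_pos: [473.0, -117.0, 207.2]
ee_rot: [-1.839, -2.545, 0.001]
contact_force: [-0.1, -0.2, -1.0]
grip_width: 8.9
```

```bash
python3 - <<'E'
from h import *
o=status.get_obs(); print(o['tool_pos'],yaw(),o['contact_force'],o['grip_width'],abs(o['joint_vel']).max())
a=cam("scene"); crop(a,180,90,400,330,'sc19.png',2.5)
b=cam("side"); crop(b,180,80,420,330,'sd19.png',2.4)
t=np.linspace(0,6.28,200)
p=np.array([proj(a,(648+88*np.cos(x),181+88*np.sin(x),63)) for x in t]); print(((p.min(0)-[180,90])*2.5).round(),((p.max(0)-[180,90])*2.5).round())
E
```

```text
[ 472.98786426 -117.021633    207.20537595] 108.31 [-0.07712055 -0.2409065  -1.03886799] 8.918993691286817 0.0034766586345661116
[325. 371.] [484. 522.]
```

View pics/sc19.png

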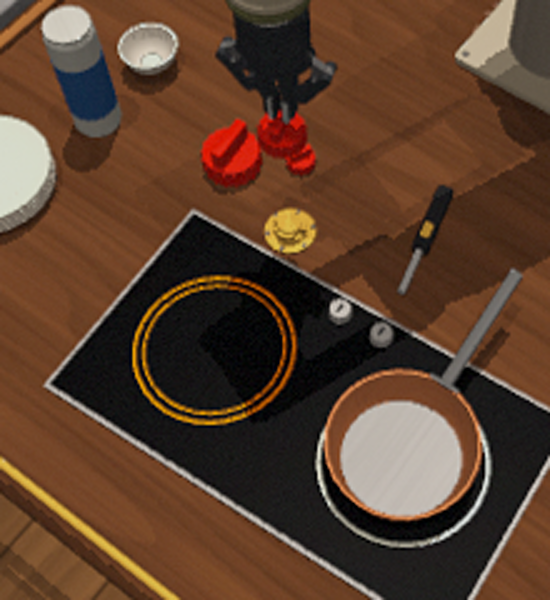

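View pics/sd19.png

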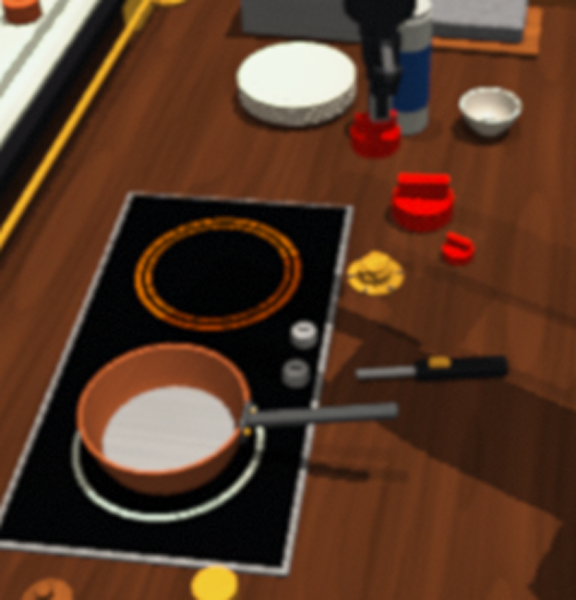

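The filler is open and the cap hangs in the gripper, its rim about 200 mm up. The pan rim (325–482, 369–520) matches the centred prediction (325–484, 371–522). Nothing else has moved. Handing in.

```bash
python3 - <<'E'
from cell import ctrl,status
print(ctrl.finish_job()); o=status.get_obs(); print(o['time'],o['grip_width'])
E
```

```text
the job is handed in; nothing more can be done
None
the job is handed in; nothing more can be done
```

I slid the copper pan by its handle into the white ring. Then I unscrewed the red cap and handed the job in at about 19 s with the cap held in the gripper. No verdict was reported.

- **Thread:** The first try, counter-clockwise, loosened the cap. I turned it about 80° and it lifted off freely.
- **Pan:** In the last scene picture the pan's rim box matches the prediction for a pan centred in the ring to within about 2 mm. It looked flat.
- **Cap:** It was held still, its lower rim about 200 mm up (worked out from the arm's travel), with almost no outside force. Grip opening read 8.9 mm.
- **Bystanders:** Everything visible in the last pictures looked in its place. I did not measure their positions.

Some readings disagreed:

- **Fingertips:** They sat about 25–30 mm behind the reported tool position, so the first try at the handle closed on nothing. I corrected this from the pictures.
- **Grip opening:** It read 2–3 mm under the true widths: 14 mm for the 16 mm handle, and 8.7 mm for the 12 mm bar.
- **Wrist camera:** Its points were off by 5–10 mm from the other two cameras. I used it only to check that the fingers were centred.
- **Unscrewing:** Side force rose to about 12 N near the end of the turn and vanished once the cap was free.

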